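# Stand the fallen measuring cylinder in the carrier

### The job

The tall stoppered measuring cylinder has toppled over on the bench, and the end bay of the white carrier is one size too narrow for its foot. Lift the blue divider out of its notches and drop it fully home in the next pair, so that the end bay just takes the foot; then stand the cylinder upright in that bay: lower it gently until you feel its foot rest on the black rubber mat, neither dropping it nor pressing it down hard, and only then let go, so that it stands on its own. Leave the dropper bottle, the beaker and the sample block as they are.

Things in the scene. Friction and masses are not known exactly. Their poses are not given: they have to be found in the camera images.
- cylinder: tall top-heavy glass measuring cylinder with a stopper, lying on its side at the start; 0.19 to 0.36 kg, mass hidden, centre of mass about 142 mm from the foot's underside. Origin on its long axis, 134 mm from the foot's underside; +z runs along the axis from foot to stopper. It rests on a flat of foot and collar, the axis 2 degrees down towards the stopper. Standing, it topples beyond about 12 degrees
- foot (a point): on the cylinder's axis at the underside of its orange hexagonal foot (64 mm across flats, 74 mm over corners, 16 mm thick)
- neck (a point): on the cylinder's axis, 220 mm from the foot's underside, 25 mm above the bench while it lies: middle of the bare glass neck, 32 mm diameter, the best place to hold it. From the foot's underside: tube 16 to 250 mm, orange hexagonal bumper collar 52 mm across flats at 176 to 188 mm, slightly wider rim (36 mm) at 245 to 250 mm, stopper 27 mm diameter at 250 to 268 mm
- carrier: white carrier, an open tray fixed to the bench, 264 x 184 mm outside, walls 80 mm high, walls and floor 6 mm thick. Origin at the centre of its underside, x along its length, z up; the end bay is at its -x end. The top edges of both long walls have five notches, 12 mm wide, 14 mm deep, 32 mm apart, with rounded teeth between. The inside is 172 mm wide
- notch1 (a point): midway between the first pair of notches (nearest the carrier's -x end), level with their bottoms, 66 mm above the bench; axes as the carrier's. The divider hangs here at the start and leaves an end bay only 52 mm long
- notch2 (a point): midway between the second pair of notches, 32 mm from notch1 along the carrier's +x, level with their bottoms; axes as the carrier's. The divider's origin is here when it is home in them; the end bay is then 84 mm long. (A third to fifth pair would leave it 116 mm or more: too loose.)
- bay (a point): centre of the end bay's bare floor, on its upper face 6 mm above the bench, for the divider in the second pair of notches; axes as the carrier's. A black rubber cushion mat covers the bay's floor; its top lies somewhere from 3 to 12 mm above this point, not known beforehand, and it hardly gives
- divider: loose blue divider plate, 8 mm thick (x), 166 mm wide (y), 0.12 kg, hanging across the carrier by two ears (8 mm thick, to 95 mm either side) in a pair of notches. Origin mid-plate, level with the ears' undersides; z up. The plate reaches 46 mm below to 14 mm above it; on top a flat grip tab, 64 mm wide (y), 8 mm thick (x), 14 to 60 mm above the origin. Lifted 14 mm it is free
- dropper: bystander: amber dropper bottle with a black cap, 40 mm diameter, 85 mm high, standing in the carrier's far (+x) compartment; origin at the centre of its underside
- beaker: bystander: glass beaker, 68 mm diameter, 90 mm high, on the bench beyond the work; origin at the centre of its underside
- sample: bystander: flat dark sample block with a green patch, 50 x 75 x 18 mm, on the bench beyond the work; origin at the centre of its underside
Things that resemble listed ones, but are neither listed nor needed, are in the scene too. Of the things shaped like the divider, the blue one is meant.

How it is judged:
By the outcome, as a careful person would: the job done as asked, in the order asked, and still so for the second after the job is handed in, with the robot touching nothing.
It also fails if it takes over 58 s, if anything falls off the work surface, if the arm or the gripper's body presses on something with over 40 N, if the wrist force passes 120 N, or if a joint passes its speed limit or range.

### The arm

A 7-joint arm with a two-finger parallel gripper is mounted at the origin on the work surface. World frame = base frame: x ahead of the robot, y to its left, z up, the work surface at z = 0. Lengths are in m, angles in rad, forces in N, time in s.
With the tool pointing down it reaches from about 0.35 to 0.9 m from the base axis. Payload 8.1 kg.
Tool frame: the origin (TCP) lies midway between the tips of the shut fingers; the grasp point (between the pads) lies 19 mm behind it; z points along the fingers, y is the direction in which the jaws open and shut (so a half turn about z gives the same grasp; the last joint's range is limited). The gripper opens to 92 mm and grips with 3 to 60 N. Pads are 19 mm wide; open, the fingers measure 130 mm over their backs; the gripper's body (75 mm by 190 mm) begins 47 mm behind the grasp point.
Start: joints at [1.01, 0.434, 0.025, 1.573, -0.012, 1.134, -0.075], TCP at [0.276, -0.561, 0.227] pointing down, gripper open.
Joint ranges: [-2.62, 2.62], [-0.44, 2.09], [-1.27, 1.32], [0.08, 2.57], [-1.32, 4.46], [0.12, 2], [-2.74, 2.74]. Speed limits (rad/s): [2.22, 2.22, 3.01, 3.01, 3.14, 3.14, 3.14].

### API

Orientations are given as [roll, pitch, yaw] about the fixed x, y, z axes, in that order (R = Rz(yaw) Ry(pitch) Rx(roll)).
In Python, from rig import get_obs, camera, sign_off gives the robot as it stands.
- The arm moves only by the tool play_rows, never from a script. Its argument "targets" is a list of rows, each a list of 5 numbers: the closure, from 0 (fully open) to 1 (shut), then the shift along the tool's x, y, z in cm, then the turn about the tool's z in degrees. A call has 1 to 10 rows; each row is the pose to reach, as a shift and turn from the pose commanded when the call began, along the tool's axes at that moment; what a row does not reach only later rows make up. A row lasts 1/12 s, in which the tool goes at most 41.7 mm and 7.16 degrees, less where a joint would pass 70% of its speed; a pose out of reach is approached as far as the arm can. A call with a gripper value outside its range is refused whole. The fingers move at their own pace and stop on an object; the grip force is fixed at half the most. Time passes only in rows, so rows that repeat a pose let the fingers close. It gives the time, the measured TCP pose, the force and the opening at its end, in the units of the state.
- get_obs(): the state, without advancing time (a new reading comes with each control period).
- camera(name): name is "side" or "top" or "wrist"; returns a dict with "color" (420x560x3 uint8, red, green, blue), "K" (3x3 intrinsics, pixels), "R" (3x3) and "t" (3): a world point X has camera coordinates R X + t. Camera axes: x right, y down, z forward; pixel columns grow to the right and rows downward; lengths in m; the calibration is good to about 2 mm. A picture is of the moment at which its call begins. There is no depth.
- sign_off(): hands the job in, once; it reports no verdict.
The state is a dict: "t": time; "joints": joint angles; "joint_vel": joint speeds; "joint_efforts": joint torques, N m; "eef_pos": TCP position; "tool_rot": TCP orientation; "ft_force": force on the tool from outside, world axes, zero at the start; "torque": the same for the moment, N m; "gripper_width": opening from 0.0 (shut) to 1.0 (fully open).
Only numpy, scipy, OpenCV 4.12 (cv2) and the standard library are available. Lean on these libraries where they do the work, as an engineer would, in place of code of your own. Each camera call takes 0.05 s, during which the arm holds its last target.

## Working session

There is one attempt and no reset: what is moved stays moved. The work goes in short steps, Python scripts to look and compute and a tool call to move; the robot and the scene stay as the last step left them, time stands still between calls to the robot, and variables do not carry over. Pictures are saved under pics/ and viewed, and the job is handed in when it is done.

Besides the shell and the picture viewer there is one more tool, called after ">>>" in YAML: its name, and indented under it one key for each argument. play_rows: Moves the arm, as the interface text tells. Its arguments: {"type":"object","properties":{"targets":{"type":"array"}},"required":["targets"]}

```bash
ls; mkdir -p pics
python3 - <<'E'
from rig import get_obs,camera
import cv2
print(get_obs())
for n in("side","top","wrist"):
    c=camera(n); cv2.imwrite(f"pics/{n}0.png",c["color"][:,:,::-1]); print(n,c["K"].tolist(),c["R"].round(4).tolist(),c["t"].round(4).tolist())
E
```

```text
pics
{'t': 0.0, 'joints': array([ 1.01038484,  0.435242  ,  0.02497255,  1.57405613, -0.01161225,
        1.13400522, -0.07510283]), 'joint_vel': array([-0.00050393,  0.00042542,  0.00055557,  0.0021268 , -0.00066762,
        0.00075356, -0.00079065]), 'joint_efforts': array([-1.30290409e-03, -6.67841506e+01,  9.84525606e-01, -3.14464831e+01,
       -6.05390710e-02,  4.27536992e-02,  2.33975970e-04]), 'eef_pos': array([ 0.27597665, -0.56021817,  0.22594899]), 'tool_rot': array([-3.14003261e+00,  1.31419008e-04,  4.57734569e-01]), 'ft_force': array([ 0.20013691, -0.71753407,  1.0137537 ]), 'torque': array([ 0.00030487,  0.00020488, -0.05002397]), 'gripper_width': 1.0033524142873749}
side [[513.194921133259, 0.0, 280.1919819109578], [0.0, 513.194921133259, 212.0634678716494], [0.0, 0.0, 1.0]] [[-0.9816, -0.1895, 0.0214], [-0.1366, 0.6201, -0.7726], [0.1331, -0.7613, -0.6346]] [0.4095, 0.1575, 1.2416]
top [[464.8851462523147, 0.0, 278.51082890390404], [0.0, 464.8851462523147, 207.28370360225455], [0.0, 0.0, 1.0]] [[-0.0271, -0.9995, -0.0155], [-0.9975, 0.028, -0.0647], [0.0651, 0.0137, -0.9978]] [-0.0213, 0.4559, 1.3598]
wrist [[361.92710127422373, 0.0, 277.7532922200448], [0.0, 361.92710127422373, 211.88702500229098], [0.0, 0.0, 1.0]] [[0.4431, -0.8965, -0.001], [-0.8657, -0.4282, 0.2592], [-0.2328, -0.114, -0.9658]] [-0.6248, -0.0342, 0.3898]
```

View pics/side0.png

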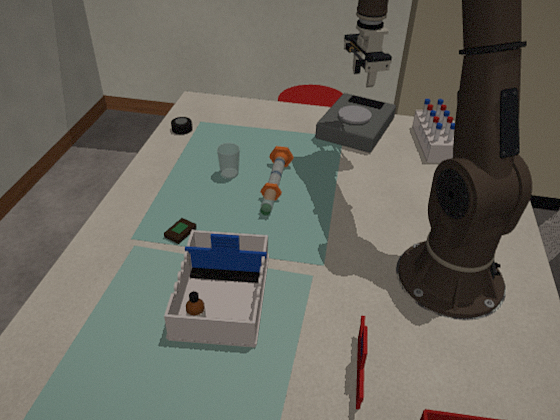

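View pics/top0.png

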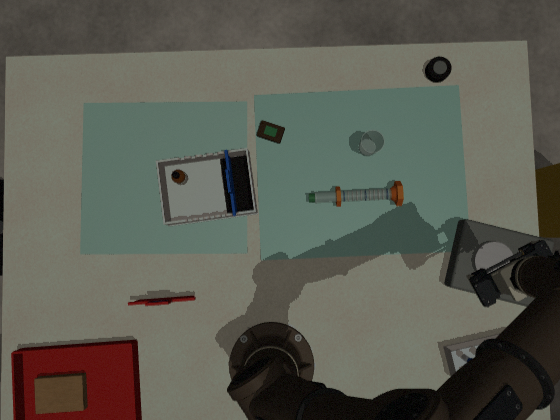

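View pics/wrist0.png

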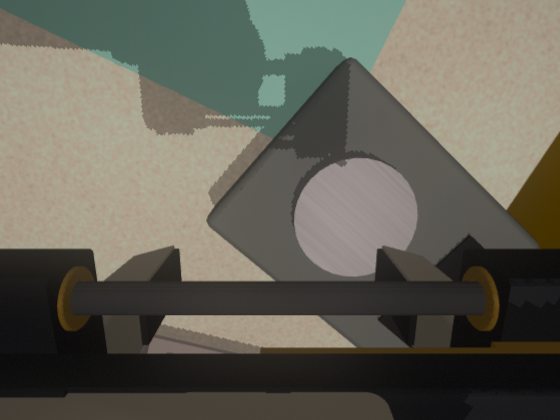

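The pictures show the carrier lying along +y with the blue divider at its near-cylinder end, tab around (230,183) in the top view. The cylinder lies along y with its foot at (400,192) and stopper at (308,197). Next I'll measure them.

```bash
cat > h.py <<'E'
import numpy as np,cv2
from rig import get_obs,camera
def ray(c,uv,z):
    d=np.linalg.inv(c["K"])@np.array([uv[0],uv[1],1.]); R,t=c["R"],c["t"]
    o=-R.T@t; d=R.T@d
    return o+d*(z-o[2])/d[2]
def proj(c,X):
    p=c["K"]@(c["R"]@np.asarray(X,float)+c["t"]); return p[:2]/p[2]
def hsv(c): return cv2.cvtColor(c["color"],cv2.COLOR_RGB2HSV)
def mask(c,lo,hi): return cv2.inRange(hsv(c),lo,hi)
def blobs(m,amin=15):
    n,l,s,ce=cv2.connectedComponentsWithStats(m); return [(s[i].tolist(),ce[i].round(1).tolist()) for i in range(1,n) if s[i][4]>=amin]
E
python3 - <<'E'
from h import *
c=camera("top"); im=c["color"][:,:,::-1]
b=mask(c,(105,120,40),(130,255,255)); o=mask(c,(3,150,90),(18,255,255)); g=mask(c,(60,60,20),(90,255,130))
print("blue",blobs(b)); print("orange",blobs(o))
cs=camera("side"); print("side blue",blobs(mask(cs,(105,120,40),(130,255,255)))); print("side or",blobs(mask(cs,(3,150,90),(18,255,255))))
a=cv2.resize(im[135:240,150:265],None,fx=6,fy=5.5,interpolation=cv2.INTER_CUBIC); cv2.imwrite("pics/z1.png",a)
a=cv2.resize(im[165:225,290:420],None,fx=6,fy=6,interpolation=cv2.INTER_CUBIC); cv2.imwrite("pics/z2.png",a)
si=cs["color"][:,:,::-1]; cv2.imwrite("pics/z3.png",cv2.resize(si[220:350,155:285],None,fx=4.5,fy=4.5,interpolation=cv2.INTER_CUBIC))
cv2.imwrite("pics/z4.png",cv2.resize(si[140:220,250:300],None,fx=7,fy=7,interpolation=cv2.INTER_CUBIC))
E
```

```text
blue [([224, 150, 13, 66, 314], [229.8, 182.2])]
orange [([397, 186, 7, 20, 102], [399.8, 195.3]), ([392, 189, 4, 11, 40], [393.5, 193.5]), ([337, 190, 4, 16, 63], [338.5, 197.6])]
side blue [([425, 99, 5, 5, 22], [426.7, 101.0]), ([438, 99, 5, 6, 23], [439.9, 101.2]), ([430, 110, 6, 6, 27], [432.4, 112.8]), ([444, 110, 6, 6, 26], [446.2, 112.9]), ([436, 123, 6, 6, 29], [438.6, 125.5]), ([450, 123, 5, 6, 25], [452.4, 125.6]), ([185, 234, 82, 38, 1883], [225.2, 255.1])]
side or [([270, 146, 23, 21, 247], [281.5, 154.2]), ([261, 183, 20, 17, 138], [271.3, 189.1])]
```

View pics/z1.png

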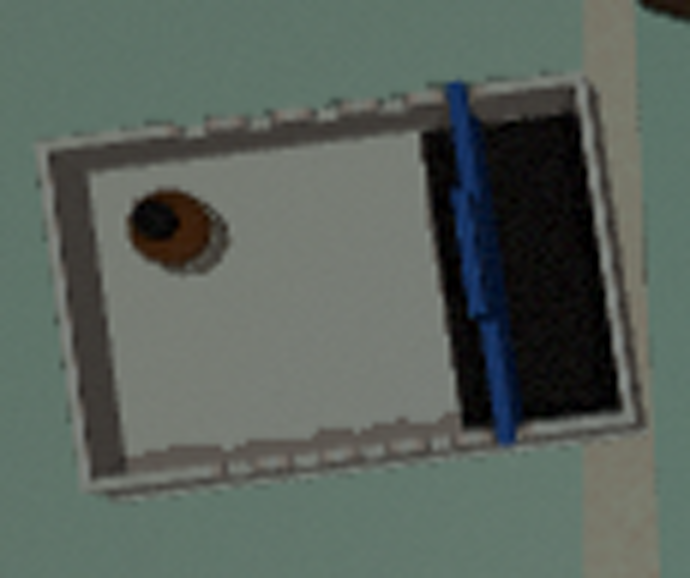

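View pics/z2.png

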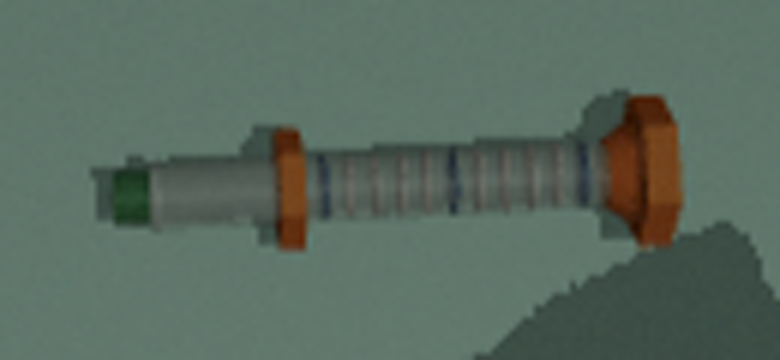

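View pics/z3.png

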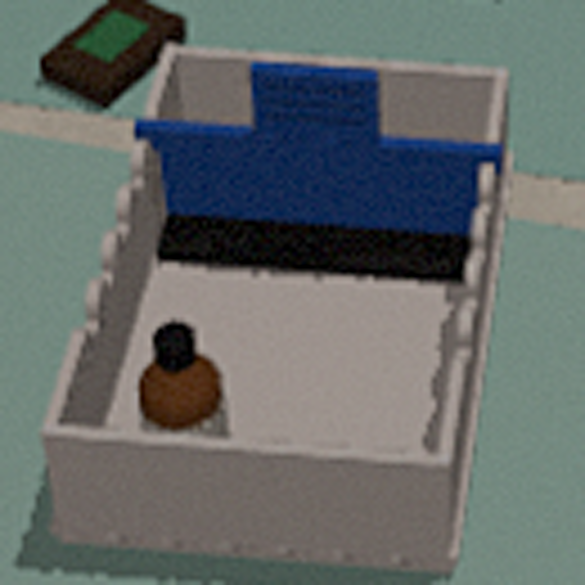

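View pics/z4.png

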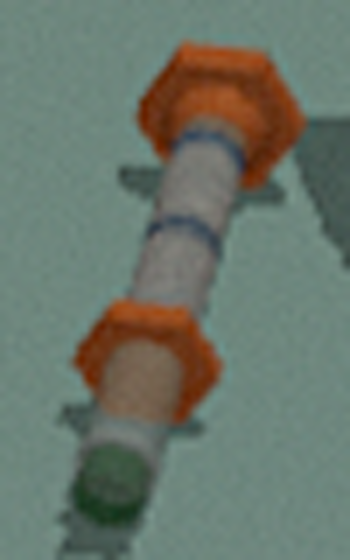

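Run:
```python
from h import *
c=camera("top")
P=np.array([ray(c,(150+x/6,135+y/5.5),.08)[:2] for x,y in [(38,147),(588,75),(645,428),(88,490)]])
print(P, [np.linalg.norm(P[i]-P[i-1]) for i in range(4)])
ax=(P[0]+P[3]-P[1]-P[2]); ax/=np.linalg.norm(ax); ay=P[0]+P[1]-P[2]-P[3]; ay/=np.linalg.norm(ay)
print("carrier ctr",P.mean(0),"xdir",ax,np.degrees(np.arctan2(ax[1],ax[0])),"ydir(-?)",np.degrees(np.arctan2(ay[1],ay[0])))
e=[ray(c,(150+x/6,135+y/5.5),.08) for x,y in [(457,88),(507,437)]]; t=[ray(c,(150+x/6,135+y/5.5),.126) for x,y in [(459,192),(482,312)]]
for q in (e,t): d=q[0]-q[1]; print(q,(q[0]+q[1])/2,np.linalg.norm(d),np.degrees(np.arctan2(d[1],d[0])))
cx=P.mean(0); print("div along carrier x",[(q[:2]-cx)@ax for q in e+t],"bay from ctr: -84ish")
a=ray(c,(290+112/6,165+196/6),.023); n=ray(c,(290+212/6,165+192.5/6),.025); b=ray(c,(290+585/6,165+175/6),.032); k=ray(c,(290+680/6,165+178/6),.032)
col=ray(c,(290+291/6,165+189/6),.026)
print(a,n,b,k,np.linalg.norm(a-k),"col",col)
d=a-b; print("cyl dir",np.degrees(np.arctan2(d[1],d[0])))
s=camera("side")
print("side check col",ray(s,(250+148/7,140+362/7),.026),"stop",ray(s,(250+113/7,140+480/7),.023))
```

```text
[[0.59047729 0.30922755]
 [0.62024909 0.04738232]
 [0.43692598 0.02478899]
 [0.41241992 0.28742027]] [np.float64(0.17938780852072536), np.float64(0.26353232470588356), np.float64(0.18471010144475952), np.float64(0.263772129149566)]
carrier ctr [0.51501807 0.16720478] xdir [-0.10293983  0.99468758] 95.9084842688486 ydir(-?) 7.004478102596136
[array([0.61533015, 0.1096473 , 0.08      ]), array([0.4341215 , 0.08971462, 0.08      ])] [0.52472582 0.09968096 0.08      ] 0.18230163809670036 6.2772135519627215
[array([0.55427691, 0.10405197, 0.126     ]), array([0.49405222, 0.09477424, 0.126     ])] [0.52416457 0.0994131  0.126     ] 0.0609351235039157 8.757675318112513
div along carrier x [np.float64(-0.06757782389266569), np.float64(-0.06875102528549511), np.float64(-0.06685861882118228), np.float64(-0.06988753760837296)] bay from ctr: -84ish
[ 0.48041612 -0.12337035  0.023     ] [ 0.48057604 -0.17215144  0.025     ] [ 0.48336565 -0.35262512  0.032     ] [ 0.4805942  -0.39848944  0.032     ] 0.2752663189413853 col [ 0.48111059 -0.21063435  0.026     ]
cyl dir 90.73711126848701
side check col [ 0.48379869 -0.20763188  0.026     ] stop [ 0.48245481 -0.13438852  0.023     ]
```

>>> play_rows:
  targets:
    - [0,4,-3.8,0,5]
    - [0,7,-6.6,0,10]
    - [0,10,-9.4,0,15]
    - [0,13,-12.2,0,20]
    - [0,16,-15,0,20]
    - [0,19,-17.8,0,20]
    - [0,22,-20.6,0,20]
    - [0,25.7,-24.1,0,20]
    - [0,25.7,-24.1,0,20]
    - [0,25.7,-24.1,0,20]

```text
t: 1.18
eef_pos: [0.4022, -0.2258, 0.2271]
tool_rot: [-3.14, -0.001, 0.116]
ft_force: [0.7, -0.7, 0.6]
gripper_width: 1.001
```

>>> play_rows:
  targets:
    - [0,1.7,-3.4,0,0]
    - [0,3.5,-6.9,0,0]
    - [0,5.3,-10.4,0,0]
    - [0,7.1,-13.9,0,0]
    - [0,8.9,-17.4,0,0]
    - [0,10.7,-20.9,0,0]
    - [0,12.5,-24.5,0,0]
    - [0,14.3,-28,0,0]
    - [0,15.8,-31,2,0]
    - [0,15.8,-31,4,0]

```text
t: 2.02
eef_pos: [0.5264, 0.1021, 0.1874]
tool_rot: [-3.137, -0.005, 0.116]
ft_force: [-0.4, -0.0, -0.6]
gripper_width: 1.001
```

Run:
```python
from h import *
for n in("top","side","wrist"):
    c=camera(n); cv2.imwrite(f"pics/{n}1.png",c["color"][:,:,::-1])
    if n=="wrist": print(blobs(mask(c,(105,120,30),(130,255,255))),c["K"].tolist(),c["R"].tolist(),c["t"].tolist())
print(get_obs())
```

```text
[([259, 64, 16, 218, 2993], [267.4, 174.8])] [[361.92710127422373, 0.0, 277.7532922200448], [0.0, 361.92710127422373, 211.88702500229098], [0.0, 0.0, 1.0]] [[0.11214848243882836, -0.9936905980190749, 0.0013089290135539751], [-0.9584989516327722, -0.1078290901503532, 0.26391787934171074], [-0.26211157472638746, -0.03085259674389985, -0.9645442652717466]] [0.034725967264401726, 0.4878180458051717, 0.48823971518354975]
{'t': 2.1667, 'joints': array([-0.05846925,  0.34605891, -0.28434572,  1.83421518,  0.11500208,
        0.98101299, -1.85322382]), 'joint_vel': array([ 0.02446495, -0.03777569,  0.01228138, -0.02447618, -0.00284616,
        0.01801289,  0.00483877]), 'joint_efforts': array([ -2.02264912, -53.96839857,  -3.80745694, -28.14057112,
        -0.08322712,  -0.60171146,  -0.16070228]), 'eef_pos': array([0.52281285, 0.09344301, 0.18545775]), 'tool_rot': array([3.14057815, 0.0036046 , 0.10886436]), 'ft_force': array([-0.37475381, -0.06269024,  0.59220075]), 'torque': array([-0.04217961,  0.00500737,  0.04350783]), 'gripper_width': 0.9965220412620076}
```

View pics/wrist1.png

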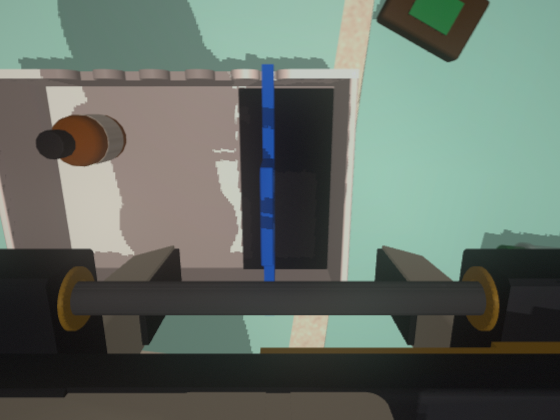

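View pics/side1.png

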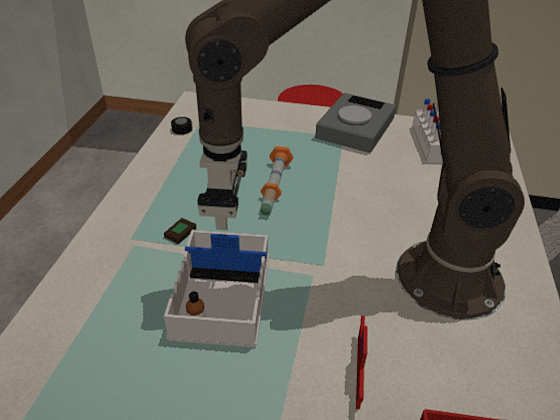

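The wrist view has the blue plate vertical near column 267, between the fingers. I'll refine with it.

Run:
```python
from h import *
c=camera("wrist"); im=c["color"][:,:,::-1]
cv2.imwrite("pics/w2.png",cv2.resize(im[50:300,200:380],None,fx=3.2,fy=2.4,interpolation=cv2.INTER_CUBIC))
m=mask(c,(105,120,30),(130,255,255))
for r in range(64,282,8):
    x=np.where(m[r])[0]; 
    if len(x): print(r,x.min(),x.max(),end=' | ')
print(get_obs()["eef_pos"],get_obs()["tool_rot"])
print(proj(c,[.5244,.0995,.126]),[proj(c,ray(camera("top"),(150+x/6,135+y/5.5),.126)) for x,y in [(459,192),(482,312)]])
A=ray(c,(3,78),.08);B=ray(c,(355,73),.08); d=A-B; print("far wall",A,B,np.degrees(np.arctan2(d[1],d[0])))
```

```text
72 259 270 | 80 260 270 | 88 260 271 | 96 259 271 | 104 259 271 | 112 260 271 | 120 260 271 | 128 260 272 | 136 260 272 | 144 260 272 | 152 260 272 | 160 260 272 | 168 257 272 | 176 257 272 | 184 257 272 | 192 257 272 | 200 258 272 | 208 258 272 | 216 258 272 | 224 258 272 | 232 258 272 | 240 258 272 | 248 258 272 | 256 258 272 | 264 259 273 | 272 262 272 | 280 262 272 | [0.52356509 0.09291515 0.18667928] [3.14061558e+00 1.37258321e-03 1.07307307e-01]
[267.36478554 224.32642306] [array([264.950846  , 176.82870111]), array([269.80646972, 269.32205223])]
far wall [0.59468725 0.29012666 0.08      ] [0.62444919 0.05071811 0.08      ] 97.08633618235964
```

View pics/w2.png

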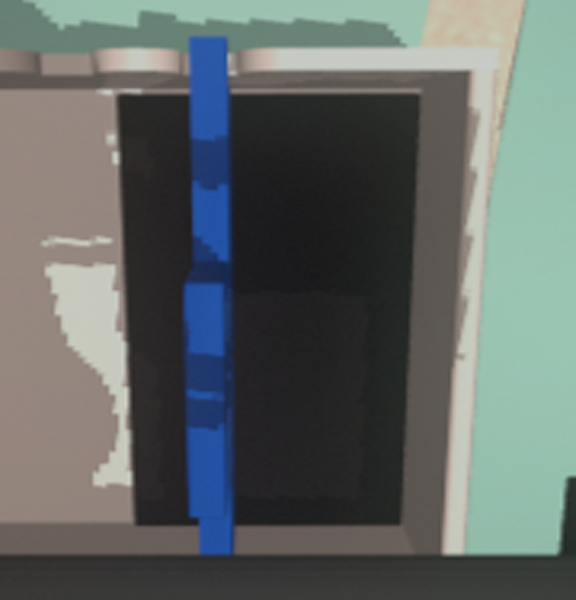

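>>> play_rows:
  targets:
    - [0,0,-0.7,2,-0.4]
    - [0,0,-0.7,4,-0.4]
    - [0,0,-0.7,6,-0.4]
    - [0,0,-0.7,8,-0.4]
    - [0,0,-0.7,9.8,-0.4]
    - [0,0,-0.7,9.8,-0.4]
    - [0,0,-0.7,9.8,-0.4]
    - [0,0,-0.7,9.8,-0.4]

```text
t: 2.98
eef_pos: [0.524, 0.101, 0.0903]
tool_rot: [-3.142, -0.002, 0.115]
ft_force: [-0.1, -0.0, -0.0]
gripper_width: 1.0
```

Run:
```python
from h import *
c=camera("wrist"); im=c["color"][:,:,::-1]
cv2.imwrite("pics/w3.png",im)
o=get_obs();print(o["eef_pos"],o["tool_rot"],o["ft_force"])
```

```text
[0.52415068 0.10118483 0.09045074] [-3.14147703e+00 -2.65854282e-03  1.14846141e-01] [-0.10106513  0.53674355 -0.2005375 ]
```

View pics/w3.png

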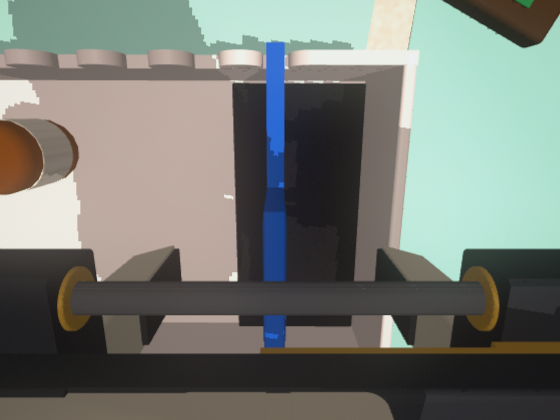

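The tab sits midway between the fingers (column 275, against a finger midline of about 278). Closing.

>>> play_rows:
  targets:
    - [1,0,0,0,0]
    - [1,0,0,0,0]
    - [1,0,0,0,0]
    - [1,0,0,0,0]
    - [1,0,0,0,0]
    - [1,0,0,0,0]
    - [1,0,0,0,0]
    - [1,0,0,0,0]
    - [1,0,0,0,0]
    - [1,0,0,0,0]

```text
t: 3.87
eef_pos: [0.5229, 0.1013, 0.0887]
tool_rot: [3.142, 0.0, 0.116]
ft_force: [-0.6, 0.1, -0.7]
gripper_width: 0.321
```

>>> play_rows:
  targets:
    - [1,0,0,0,0]
    - [1,0,0,0,0]
    - [1,0,0,0,0]
    - [1,0,0,0,0]
    - [1,0,0,0,0]
    - [1,0,0,0,0]
    - [1,0,0,0,0]

```text
t: 4.45
eef_pos: [0.5229, 0.1014, 0.0887]
tool_rot: [3.142, 0.0, 0.116]
ft_force: [-0.1, 0.0, -0.0]
gripper_width: 0.085
```

>>> play_rows:
  targets:
    - [1,0,0,-0.6,0]
    - [1,0,0,-1.2,0]
    - [1,0,0,-1.8,0]
    - [1,0,0,-2.4,0]
    - [1,0,-0.8,-2.6,0]
    - [1,0,-1.6,-2.6,0]
    - [1,0,-2.4,-2.6,0]
    - [1,0,-3.2,-2.6,0]
    - [1,0,-3.2,-2.6,0]
    - [1,0,-3.2,-2.6,0]

```text
t: 5.28
eef_pos: [0.5189, 0.1341, 0.1144]
tool_rot: [-3.142, 0.001, 0.117]
ft_force: [0.2, -1.6, -1.0]
gripper_width: 0.088
```

Run:
```python
from h import *
c=camera("wrist"); im=c["color"][:,:,::-1]
cv2.imwrite("pics/w4.png",im)
c=camera("side"); im=c["color"][:,:,::-1]
cv2.imwrite("pics/s4.png",cv2.resize(im[200:350,155:285],None,fx=4,fy=4,interpolation=cv2.INTER_CUBIC))
o=get_obs();print(o["eef_pos"],o["tool_rot"],o["ft_force"])
```

```text
[0.51911976 0.13287729 0.11445723] [3.14113293e+00 5.43981286e-04 1.15707630e-01] [ 0.04963118 -0.29049115 -0.83397628]
```

View pics/w4.png

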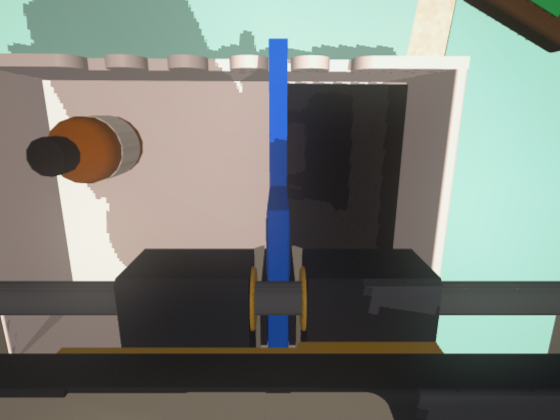

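View pics/s4.png

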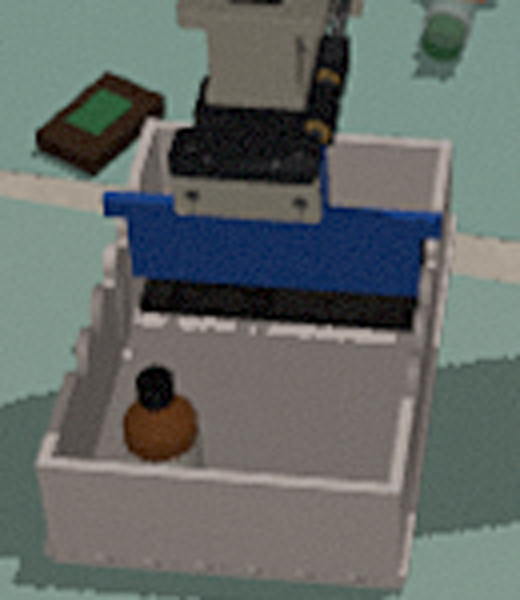

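The divider ear (column 278) is over the second notch, whose teeth are at 250 and 311. Lowering it.

>>> play_rows:
  targets:
    - [1,0,0,0.5,0]
    - [1,0,0,1,0]
    - [1,0,0,1.4,0]
    - [1,0,0,1.8,0]
    - [1,0,0,2.1,0]
    - [1,0,0,2.4,0]
    - [1,0,0,2.6,0]
    - [1,0,0,2.6,0]
    - [1,0,0,2.6,0]

```text
t: 6.13
eef_pos: [0.5193, 0.1332, 0.0887]
tool_rot: [-3.142, -0.0, 0.116]
ft_force: [0.0, -0.2, -1.6]
gripper_width: 0.088
```

Run:
```python
from h import *
c=camera("wrist"); im=c["color"][:,:,::-1]
cv2.imwrite("pics/w5.png",im)
c=camera("side"); im=c["color"][:,:,::-1]
cv2.imwrite("pics/s5.png",cv2.resize(im[200:350,155:285],None,fx=4,fy=4,interpolation=cv2.INTER_CUBIC))
o=get_obs();print(o["eef_pos"],o["tool_rot"],o["ft_force"],o["torque"])
```

```text
[0.51935465 0.13318139 0.08871774] [-3.14154773e+00 -2.24013309e-04  1.15640975e-01] [-0.50216008  0.90289825 -0.06677234] [0.04265131 0.02036913 0.03110075]
```

View pics/w5.png

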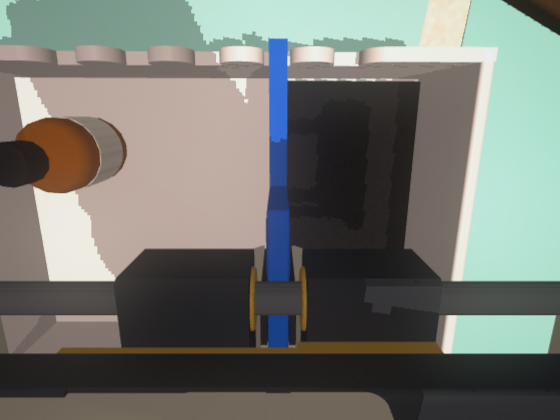

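View pics/s5.png

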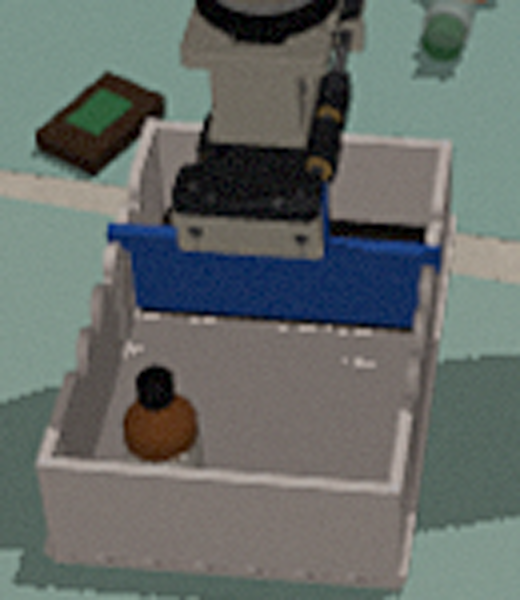

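>>> play_rows:
  targets:
    - [1,0,0,0.15,0]
    - [1,0,0,0.15,0]
    - [1,0,0,0.15,0]

```text
t: 6.48
eef_pos: [0.5194, 0.1332, 0.0885]
tool_rot: [3.141, -0.001, 0.116]
ft_force: [-5.0, -2.4, 16.3]
gripper_width: 0.087
```

It is bottomed: 16 N for 0.2 mm of travel. Releasing and rising.

>>> play_rows:
  targets:
    - [0,0,0,-0.1,0]
    - [0,0,0,-0.1,0]
    - [0,0,0,-0.1,0]
    - [0,0,0,-0.1,0]
    - [0,0,0,-0.1,0]
    - [0,0,0,-0.1,0]
    - [0,0,0,-0.1,0]
    - [0,0,0,-0.1,0]
    - [0,0,0,-0.1,0]
    - [0,0,0,-0.1,0]

```text
t: 7.32
eef_pos: [0.5193, 0.1332, 0.0882]
tool_rot: [3.142, 0.0, 0.116]
ft_force: [1.0, 0.6, 0.1]
gripper_width: 0.76
```

>>> play_rows:
  targets:
    - [0,0,0,-1.5,0]
    - [0,0,0,-4,0]
    - [0,0,0,-7,0]
    - [0,0,0,-10,0]
    - [0,-0.5,3.5,-11,-7]
    - [0,-1,7,-11,-14]
    - [0,-1.5,10.5,-11,-21]
    - [0,-2,14,-11,-28]
    - [0,-2,17.5,-11,-35]
    - [0,-2,20,-11,-42]

```text
t: 8.15
eef_pos: [0.5221, -0.0713, 0.1983]
tool_rot: [3.141, 0.001, 0.846]
ft_force: [0.5, -0.8, 0.1]
gripper_width: 0.998
```

Run:
```python
from h import *
c=camera("top"); im=c["color"][:,:,::-1]
cv2.imwrite("pics/t6.png",im)
c=camera("side"); im=c["color"][:,:,::-1]
cv2.imwrite("pics/s6.png",cv2.resize(im[200:350,155:285],None,fx=4,fy=4,interpolation=cv2.INTER_CUBIC))
o=get_obs();print(o["eef_pos"],o["tool_rot"],o["ft_force"],o["joints"],o["t"])
```

```text
[ 0.52233437 -0.07395187  0.19794446] [3.14029114e+00 2.05594070e-03 8.40863007e-01] [1.17480599 0.90169666 0.61948918] [ 0.32184097  0.33479824 -0.36604861  1.82459266  0.1423421   1.00796963
 -0.83182676] 8.25
```

View pics/t6.png

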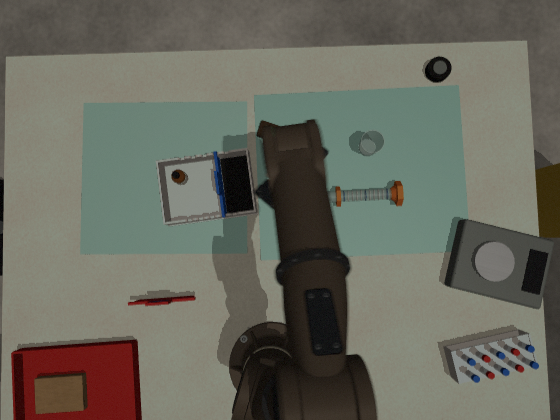

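View pics/s6.png

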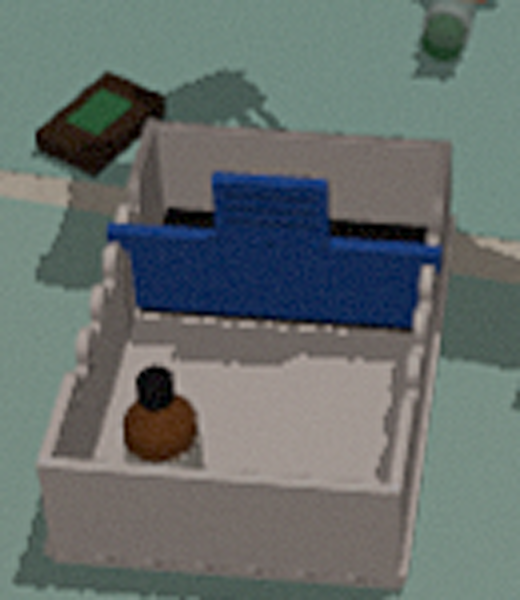

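The divider hangs in the second pair with both ears down. Now moving over the neck.

>>> play_rows:
  targets:
    - [0,-2,0.6,0,-7]
    - [0,-4,1.2,0,-14]
    - [0,-6,1.8,0,-21]
    - [0,-8,2.4,0,-28]
    - [0,-9.4,2.9,2,-35]
    - [0,-9.4,2.9,4,-42]
    - [0,-9.4,2.9,4.8,-42.5]
    - [0,-9.4,2.9,4.8,-42.5]
    - [0,-9.4,2.9,4.8,-42.5]
    - [0,-9.4,2.9,4.8,-42.5]

```text
t: 9.08
eef_pos: [0.4825, -0.1564, 0.1512]
tool_rot: [3.14, 0.0, 1.582]
ft_force: [0.3, -0.6, 0.5]
gripper_width: 0.999
```

Run:
```python
from h import *
c=camera("wrist"); im=c["color"][:,:,::-1]
cv2.imwrite("pics/w7.png",im)
o=get_obs();print(o["eef_pos"],o["tool_rot"],o["joints"])
for y,n in [(-.121,"st"),(-.163,"grasp"),(-.207,"col")]: print(n,proj(c,[.4815,y,.025]))
```

```text
[ 0.48254778 -0.1565482   0.15128914] [3.13995209e+00 3.11839009e-04 1.58298036e+00] [ 0.57978406  0.37273418 -0.47762186  1.92208895  0.2163075   0.89512051
  0.00648704]
st [277.26387066 159.02381493]
grasp [276.61346211 210.81086613]
col [275.98164247 261.11782457]
```

View pics/w7.png

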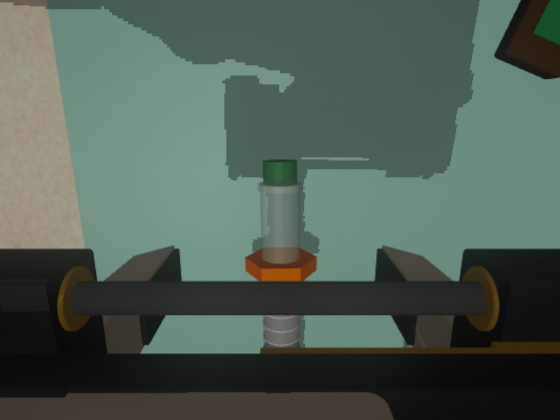

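The wrist view agrees with the estimate: stopper end at row 160, collar near 262, and the neck axis at column 281, about 1.5 mm to the right. Descending.

>>> play_rows:
  targets:
    - [0,-0.6,0.15,3,0]
    - [0,-0.6,0.15,6,0]
    - [0,-0.6,0.15,9,0]
    - [0,-0.6,0.15,11,0]
    - [0,-0.6,0.15,12.5,0]
    - [0,-0.6,0.15,13.5,0]
    - [0,-0.6,0.15,14.2,0]
    - [0,-0.6,0.15,14.2,0]
    - [0,-0.6,0.15,14.2,0]

```text
t: 9.88
eef_pos: [0.4837, -0.1632, 0.0088]
tool_rot: [3.141, 0.0, 1.584]
ft_force: [0.5, -0.6, -0.3]
gripper_width: 0.998
```

Run:
```python
from h import *
c=camera("wrist"); im=c["color"][:,:,::-1]
cv2.imwrite("pics/w8.png",im)
o=get_obs();print(o["eef_pos"],o["tool_rot"],o["ft_force"])
```

```text
[ 0.48389318 -0.16330896  0.00913476] [3.14023142e+00 5.03062513e-04 1.58392718e+00] [0.0010959  0.25564496 0.35618439]
```

View pics/w8.png

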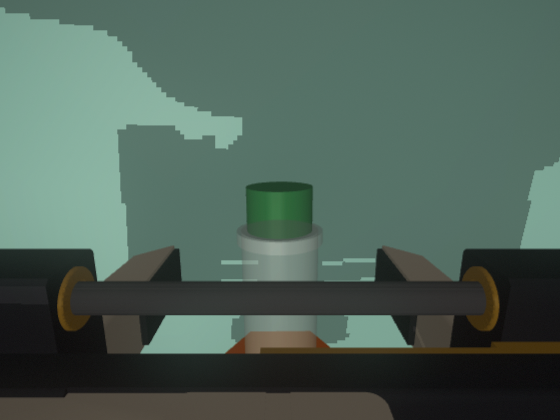

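>>> play_rows:
  targets:
    - [1,0,0,0,0]
    - [1,0,0,0,0]
    - [1,0,0,0,0]
    - [1,0,0,0,0]
    - [1,0,0,0,0]
    - [1,0,0,0,0]
    - [1,0,0,0,0]
    - [1,0,0,0,0]
    - [1,0,0,0,0]
    - [1,0,0,0,0]

```text
t: 10.77
eef_pos: [0.4833, -0.1632, 0.0082]
tool_rot: [3.141, -0.0, 1.584]
ft_force: [0.7, -0.3, 0.0]
gripper_width: 0.34
```

>>> play_rows:
  targets:
    - [1,0,0,0,0]
    - [1,0,0,0,0]
    - [1,0,0,0,0]
    - [1,0,0,0,0]

```text
t: 11.1
eef_pos: [0.4833, -0.1632, 0.0082]
tool_rot: [3.141, 0.0, 1.584]
ft_force: [1.2, 0.4, 0.1]
gripper_width: 0.336
```

Held: opening 0.336, i.e. about 31 mm. Now tilting it up along an arc about the foot's lower edge, with the neck turning between the pads.

>>> play_rows:
  targets:
    - [1,-0.1,0,-1,0]
    - [1,-0.3,0,-2,0]
    - [1,-0.75,0,-3.9,0]
    - [1,-1.4,0,-5.8,0]
    - [1,-2.2,0,-7.6,0]
    - [1,-3.1,0,-9.3,0]
    - [1,-4.2,0,-11,0]
    - [1,-4.2,0,-11,0]

```text
t: 11.77
eef_pos: [0.4851, -0.2083, 0.122]
tool_rot: [3.137, 0.003, 1.581]
ft_force: [-0.9, -0.4, -1.1]
gripper_width: 0.338
```

Run:
```python
from h import *
c=camera("side"); im=c["color"][:,:,::-1]
cv2.imwrite("pics/s9.png",cv2.resize(im[60:260,200:360],None,fx=3,fy=3,interpolation=cv2.INTER_CUBIC))
c=camera("top"); im=c["color"][:,:,::-1]
cv2.imwrite("pics/t9.png",im)
o=get_obs();print(o["eef_pos"],o["tool_rot"],o["ft_force"],o["torque"])
```

```text
[ 0.4836673  -0.20561947  0.11893125] [3.14040349e+00 5.89364186e-04 1.58275854e+00] [ 0.41958616  1.17708562 -2.34890205] [ 0.23437851 -0.08300122  0.00319435]
```

View pics/s9.png

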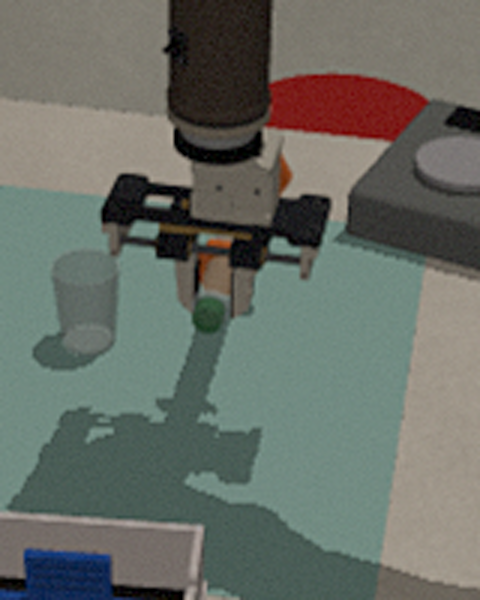

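View pics/t9.png

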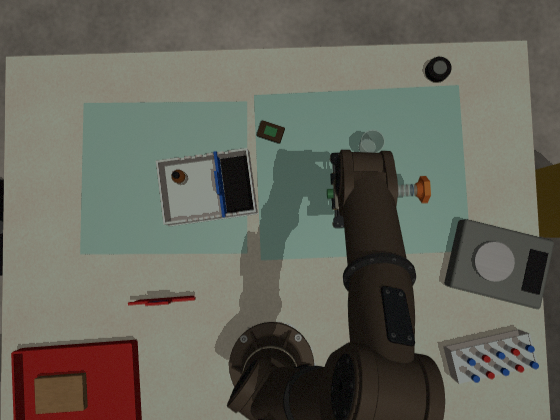

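It did not pivot: the pads carry the whole gravity moment. I'll measure the tilt.

```bash
cat >> h.py <<'E'
def tri(c1,u1,c2,u2):
    A=[];
    for c,u in((c1,u1),(c2,u2)):
        P=c["K"]@np.hstack([c["R"],np.asarray(c["t"]).reshape(3,1)]); A.append((P,np.array(u,float).reshape(2,1)))
    X=cv2.triangulatePoints(A[0][0],A[1][0],A[0][1],A[1][1]).ravel(); return X[:3]/X[3]
E
python3 - <<'E'
from h import *
o=get_obs();print(o["eef_pos"],o["ft_force"],o["torque"],o["t"])
c=camera("top");s=camera("side")
m=mask(c,(3,150,60),(18,255,255));print(blobs(m,8));ms=mask(s,(3,150,90),(18,255,255));print(blobs(ms,8))
print(blobs(mask(s,(60,90,20),(80,255,110)),8))
# expected foot centre if horizontal
for ph in(0,10,20):
    a=np.radians(ph-2); g=np.array([.4837,-.2056,.137]); f=g+(218)*.001*np.array([0,-np.cos(a),-np.sin(a)]); print(ph,proj(c,f),proj(s,f))
cv2.imwrite("pics/z10.png",cv2.resize(c["color"][150:230,310:450,::-1],None,fx=5,fy=5))
E
```

```text
[ 0.4836673  -0.20561947  0.11893125] [ 0.41958616  1.17708562 -2.34890205] [ 0.23437851 -0.08300122  0.00319435] 11.8667
[([172, 171, 12, 12, 63], [179.3, 177.3]), ([415, 176, 15, 27, 291], [422.9, 189.3]), ([39, 374, 7, 2, 8], [41.8, 374.9]), ([34, 382, 1, 11, 11], [34.0, 387.0]), ([87, 399, 1, 8, 8], [87.0, 402.5]), ([35, 406, 1, 8, 8], [35.0, 409.5]), ([42, 413, 8, 1, 8], [45.5, 413.0]), ([56, 412, 8, 1, 8], [59.5, 412.0])]
[([293, 116, 4, 10, 21], [294.5, 121.0]), ([270, 142, 8, 3, 16], [273.2, 143.0]), ([267, 147, 5, 6, 13], [268.7, 148.5])]
[([265, 162, 10, 11, 51], [269.2, 166.6]), ([172, 223, 16, 11, 94], [179.5, 227.6])]
0 [423.31374095 189.37272503] [286.20785347 117.59724906]
10 [418.51497532 190.81557307] [285.72910604 129.02023298]
20 [411.7570833  192.20976066] [284.88370213 140.95500091]
```

View pics/z10.png

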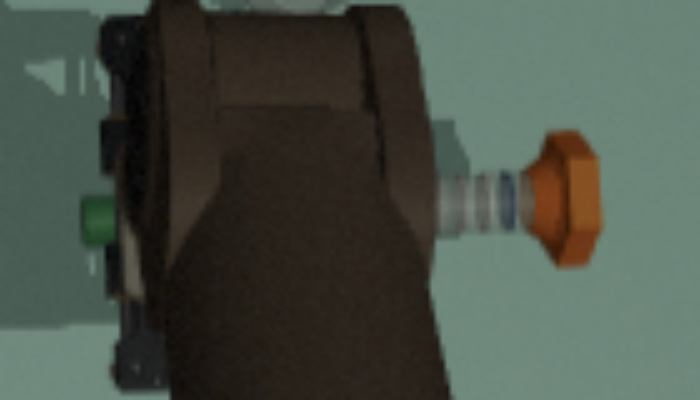

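No pivot at all (foot at (423,189), exactly where the horizontal case predicts). I'll go lower and try easing the closure so gravity can turn it in the grip, with little height to fall.

>>> play_rows:
  targets:
    - [1,0,0,2,0]
    - [1,0,0,4,0]
    - [1,0,0,6,0]
    - [1,0,0,7.2,0]
    - [1,0,0,7.6,0]
    - [1,0,0,7.6,0]
    - [0.7,0,0,7.6,0]
    - [0.7,0,0,7.6,0]
    - [0.68,0,0,7.6,0]
    - [0.68,0,0,7.6,0]

```text
t: 12.8
eef_pos: [0.4841, -0.2054, 0.0429]
tool_rot: [3.14, 0.001, 1.584]
ft_force: [0.0, 0.3, -2.6]
gripper_width: 0.34
```

>>> play_rows:
  targets:
    - [0.67,0,0,0,0]
    - [0.67,0,0,0,0]

```text
t: 12.97
eef_pos: [0.4839, -0.2054, 0.0426]
tool_rot: [3.141, 0.0, 1.584]
ft_force: [1.2, -0.4, -2.1]
gripper_width: 0.343
```

>>> play_rows:
  targets:
    - [0.665,0,0,0,0]
    - [0.665,0,0,0,0]

```text
t: 13.13
eef_pos: [0.4837, -0.2053, 0.0423]
tool_rot: [3.141, 0.0, 1.584]
ft_force: [0.2, -0.6, -1.7]
gripper_width: 0.341
```

>>> play_rows:
  targets:
    - [0.66,0,0,0,0]
    - [0.66,0,0,0,0]

```text
t: 13.3
eef_pos: [0.4837, -0.2053, 0.0422]
tool_rot: [3.142, 0.0, 1.584]
ft_force: [-1.3, 0.3, -2.1]
gripper_width: 0.343
```

Run:
```python
from h import *
o=get_obs();print(o["eef_pos"],o["ft_force"],o["torque"],o["gripper_width"])
c=camera("top");m=mask(c,(3,150,60),(18,255,255));print(blobs(m,30))
for ph in(0,4,8):
    a=np.radians(ph-2); g=np.array([.4837,-.2053,.060]); f=g+(218)*.001*np.array([0,-np.cos(a),-np.sin(a)]); print(ph,proj(c,f))
```

```text
[ 0.48369277 -0.20526192  0.04222111] [-1.29750304  0.34105315 -2.05085513] [ 0.0885432  -0.07152464 -0.05315978] 0.34308292742318025
[([172, 170, 12, 13, 65], [179.3, 177.2]), ([406, 181, 14, 25, 262], [413.2, 192.9])]
0 [415.18669096 192.17628262]
4 [413.71226756 192.69147627]
8 [411.9073143  193.20426612]
```

Run:
```python
from h import *
s=camera("side");im=s["color"][:,:,::-1]
cv2.imwrite("pics/s11.png",cv2.resize(im[80:240,200:360],None,fx=3.7,fy=3.7,interpolation=cv2.INTER_CUBIC))
c=camera("top");cv2.imwrite("pics/z11.png",cv2.resize(c["color"][150:230,310:450,::-1],None,fx=5,fy=5))
print(blobs(mask(s,(3,150,90),(18,255,255)),8)); g=np.array([.4837,-.2053,.060])
for ph in(0,4,8):
    a=np.radians(ph-2);f=g+(218)*.001*np.array([0,-np.cos(a),-np.sin(a)]); print(ph,proj(s,f),proj(s,g-.042*np.array([0,-np.cos(a),-np.sin(a)])))
print(get_obs()["torque"])
```

```text
[([292, 145, 4, 8, 24], [293.2, 148.8]), ([270, 167, 7, 2, 14], [273.0, 167.5]), ([267, 171, 4, 7, 14], [267.7, 173.4]), ([192, 302, 7, 4, 8], [195.0, 303.5])]
0 [285.47075478 139.81416944] [267.98938881 191.78565267]
4 [285.33388341 144.03428049] [267.99624385 190.92312162]
8 [285.13714691 148.3719317 ] [268.01877687 190.01602787]
[ 0.09768773 -0.11829768  0.02468566]
```

View pics/s11.png

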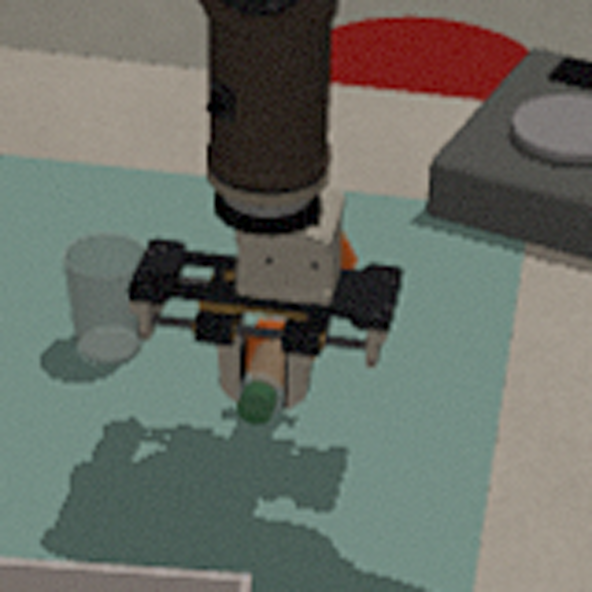

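View pics/z11.png

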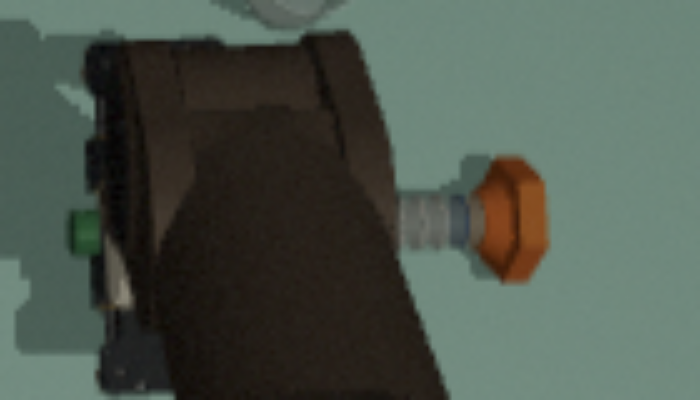

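Easing the closure to 0.66 worked: the foot has swung down to the bench (tilt about 6°, moment fallen from 0.23 to 0.09 N m) while the neck stays held. Following the arc upward at that closure.

>>> play_rows:
  targets:
    - [0.66,-0.3,0,-1,0]
    - [0.66,-0.7,0,-2,0]
    - [0.66,-1.1,0,-3,0]
    - [0.66,-1.5,0,-3.9,0]
    - [0.66,-2.1,0,-5,0]
    - [0.66,-2.8,0,-6.2,0]
    - [0.66,-3.5,0,-7.3,0]
    - [0.66,-3.5,0,-7.3,0]

```text
t: 14.12
eef_pos: [0.4854, -0.2429, 0.1181]
tool_rot: [3.138, 0.003, 1.582]
ft_force: [2.0, 0.0, -2.2]
gripper_width: 0.343
```

```bash
cat > look.py <<'E'
from h import *
import sys
k=sys.argv[1]
o=get_obs();print(o["t"],o["eef_pos"].round(4),o["tool_rot"].round(3),o["ft_force"].round(1),o["torque"].round(3),o["gripper_width"])
c=camera("top");s=camera("side")
a=cv2.resize(s["color"][60:260,180:360,::-1],None,fx=2.2,fy=2.8,interpolation=cv2.INTER_CUBIC);b=cv2.resize(c["color"][130:230,300:440,::-1],None,fx=2.8,fy=5.6,interpolation=cv2.INTER_CUBIC)
cv2.imwrite(f"pics/{k}.png",np.hstack([a,b]))
E
python3 look.py k1
```

```text
14.1167 [ 0.4854 -0.2429  0.1181] [3.138e+00 3.000e-03 1.582e+00] [ 2.   0.  -2.2] [ 0.025 -0.094 -0.012] 0.34272589164730877
```

View pics/k1.png

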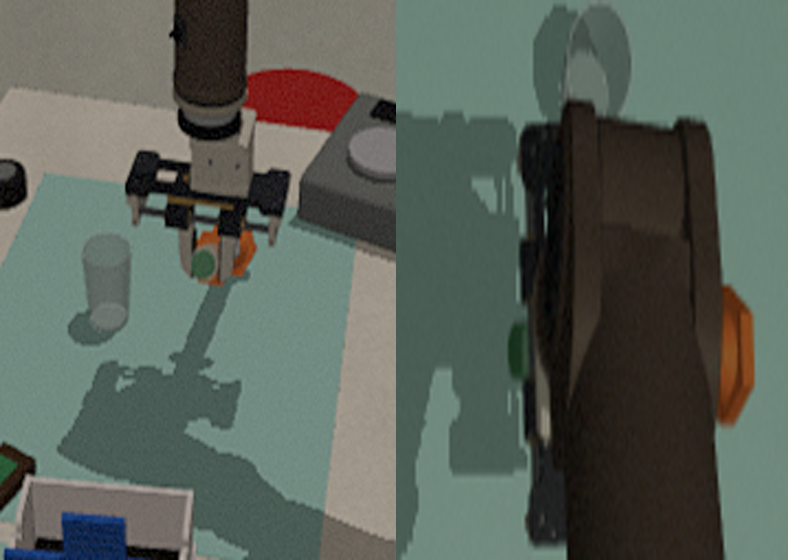

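>>> play_rows:
  targets:
    - [0.66,-1.2,0,-1.5,0]
    - [0.66,-2.4,0,-2.9,0]
    - [0.66,-4,0,-4.2,0]
    - [0.66,-5.5,0,-5.4,0]
    - [0.66,-7.2,0,-6.4,0]
    - [0.66,-8.9,0,-7.3,0]
    - [0.66,-10.8,0,-8.1,0]
    - [0.66,-12.7,0,-8.6,0]
    - [0.66,-12.7,0,-8.6,0]

```text
t: 14.97
eef_pos: [0.4851, -0.3715, 0.2013]
tool_rot: [-3.142, 0.002, 1.58]
ft_force: [-1.3, -1.4, -2.8]
gripper_width: 0.343
```

```bash
python3 look.py k2
```

```text
14.9667 [ 0.4851 -0.3715  0.2013] [-3.142e+00  2.000e-03  1.580e+00] [-1.3 -1.4 -2.8] [-0.009 -0.063  0.041] 0.3426629687254466
```

View pics/k2.png

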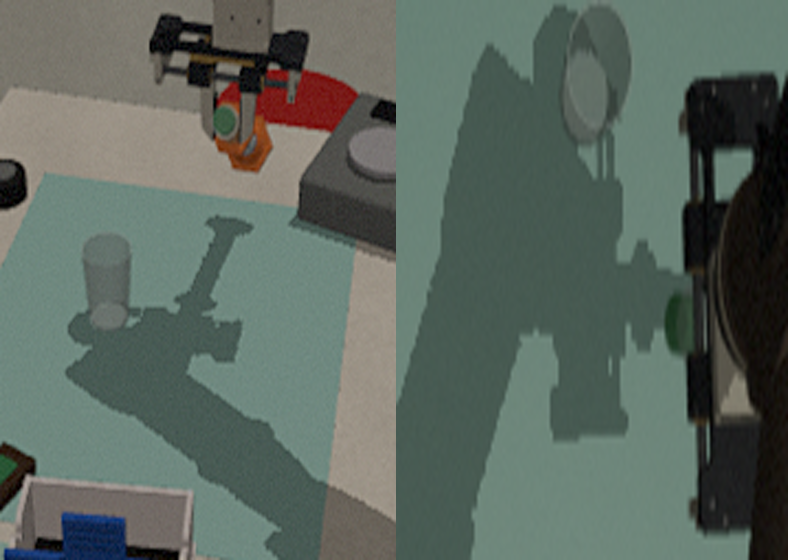

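It stalled at roughly 35–40°, with the foot off the bench. A brisk upward bob plus slightly less closure should let it slip further.

>>> play_rows:
  targets:
    - [0.658,0,0,-4,0]
    - [0.658,0,0,-4,0]
    - [0.658,0,0,-3,0]
    - [0.658,0,0,-2,0]
    - [0.658,0,0,-1,0]
    - [0.658,0,0,0,0]
    - [0.658,0,0,-4,0]
    - [0.658,0,0,-4,0]

```text
t: 15.73
eef_pos: [0.4871, -0.3674, 0.2439]
tool_rot: [3.139, 0.001, 1.585]
ft_force: [1.8, -0.1, 0.3]
gripper_width: 0.342
```

```bash
python3 look.py k3
```

```text
15.7333 [ 0.4871 -0.3674  0.2439] [3.139e+00 1.000e-03 1.585e+00] [ 1.8 -0.1  0.3] [-0.062 -0.333  0.059] 0.3419596620173618
```

View pics/k3.png

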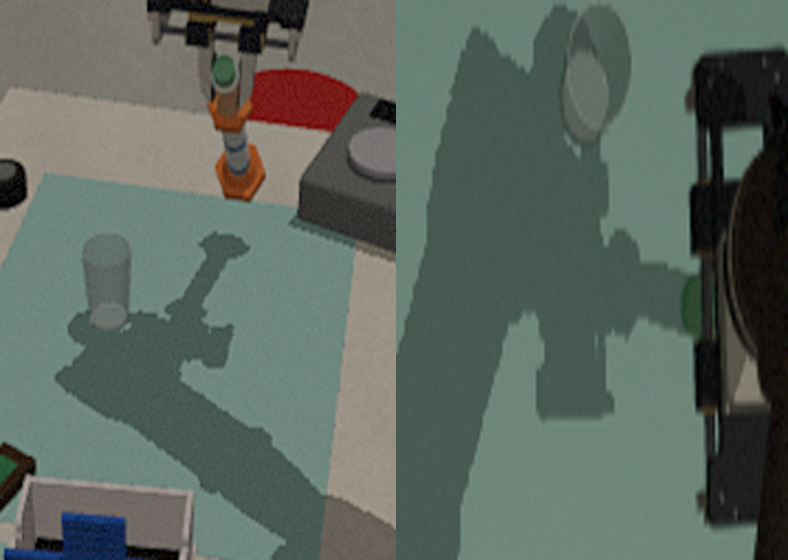

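Bobbing works: the foot hangs much lower now. Repeat.

>>> play_rows:
  targets:
    - [0.658,0,0,1,0]
    - [0.658,0,0,2,0]
    - [0.658,0,0,3,0]
    - [0.658,0,0,3.5,0]
    - [0.658,0,0,-0.5,0]
    - [0.658,0,0,-0.5,0]
    - [0.658,0,0,0.5,0]
    - [0.658,0,0,0.5,0]

```text
t: 16.5
eef_pos: [0.4851, -0.367, 0.2341]
tool_rot: [-3.14, -0.001, 1.584]
ft_force: [-1.3, 0.4, -3.2]
gripper_width: 0.341
```

```bash
python3 look.py k4
```

```text
16.5 [ 0.4851 -0.367   0.2341] [-3.140e+00 -1.000e-03  1.584e+00] [-1.3  0.4 -3.2] [ 0.149 -0.017 -0.049] 0.3414885611812403
```

View pics/k4.png

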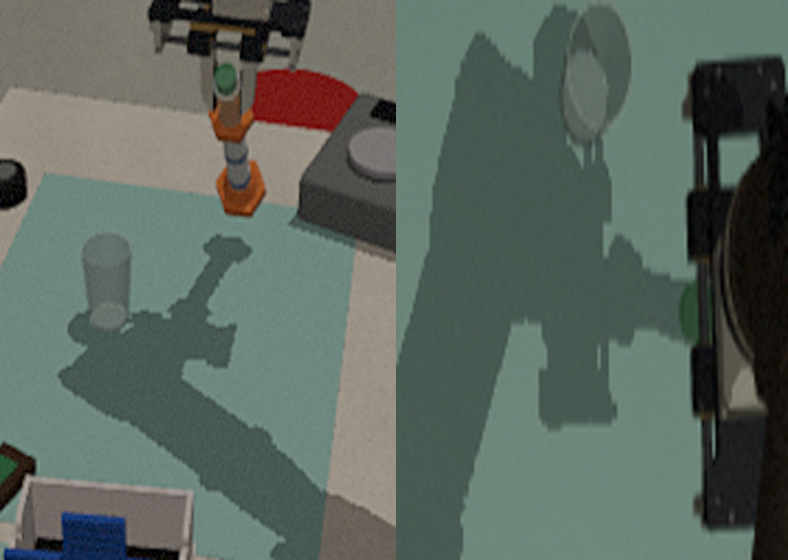

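Run:
```python
from h import *
s=camera("side"); c=camera("top"); e=get_obs()["eef_pos"]; g=e+[0,0,.0175]
for n,cc in(("s",s),("t",c)):
  for ph in(40,50,60,70,80,90):
    a=np.radians(ph); d=np.array([0,-np.cos(a),-np.sin(a)]); print(n,ph,proj(cc,g-.042*d).round(1),proj(cc,g+.046*d).round(1),proj(cc,g+.218*d).round(1))
print(blobs(mask(s,(3,150,70),(18,255,255)),8))
print(blobs(mask(s,(55,70,20),(88,255,130)),20)[:4], blobs(mask(c,(55,70,20),(80,255,130)),20)[:5])
```

```text
s 40 [281.1  88.7] [285.1  96.6] [291.6 109.8]
s 50 [281.5  86.1] [284.7  99.3] [289.9 121.3]
s 60 [282.   83.6] [284.2 101.9] [287.9 132.2]
s 70 [282.4  81.5] [283.7 104.1] [285.8 142.1]
s 80 [282.9  79.8] [283.2 106. ] [283.6 151. ]
s 90 [283.4  78.4] [282.7 107.5] [281.3 158.5]
t 40 [402.7 183.9] [424.1 185.7] [460.4 188.8]
t 50 [405.5 183.5] [421.1 186. ] [447.2 190.1]
t 60 [408.5 183.3] [418.  186.3] [433.5 191.2]
t 70 [411.6 183. ] [414.7 186.5] [419.7 192.1]
t 80 [414.9 182.9] [411.5 186.7] [406.  192.8]
t 90 [418.1 182.7] [408.2 186.8] [392.7 193.2]
[([105, 96, 68, 19, 469], [137.2, 105.1]), ([275, 98, 21, 13, 127], [284.7, 104.5]), ([278, 117, 22, 20, 224], [289.3, 128.6]), ([188, 300, 15, 13, 127], [195.2, 306.0])]
[([277, 83, 10, 10, 80], [282.0, 87.2]), ([172, 222, 16, 12, 100], [179.5, 227.6])] [([264, 126, 13, 11, 102], [270.2, 131.0]), ([401, 180, 7, 12, 66], [404.4, 185.2])]
```

Tilt is now about 55° (from the collar-to-foot separation in the side view). Easing a little more and bobbing again.

>>> play_rows:
  targets:
    - [0.655,0,0,0,0]
    - [0.655,0,0,-4.1,0]
    - [0.655,0,0,-4.1,0]
    - [0.655,0,0,-3,0]
    - [0.655,0,0,-2,0]
    - [0.655,0,0,-1,0]
    - [0.655,0,0,0,0]
    - [0.655,0,0,0,0]

```text
t: 17.37
eef_pos: [0.4842, -0.3665, 0.2326]
tool_rot: [-3.137, -0.003, 1.584]
ft_force: [0.4, -0.1, -1.7]
gripper_width: 0.348
```

```bash
python3 look.py k5
python3 - <<'E'
from h import *
s=camera("side"); c=camera("top")
print(blobs(mask(s,(3,150,70),(18,255,255)),20))
print(blobs(mask(s,(55,70,20),(88,255,130)),20)[:2], blobs(mask(c,(55,70,20),(80,255,130)),20)[:5])
E
```

```text
17.3667 [ 0.4842 -0.3665  0.2326] [-3.137e+00 -3.000e-03  1.584e+00] [ 0.4 -0.1 -1.7] [ 0.082 -0.034 -0.032] 0.34818007877110047
[([105, 96, 68, 19, 422], [137.6, 105.1]), ([275, 97, 20, 15, 140], [284.1, 105.7]), ([276, 128, 22, 19, 238], [286.9, 138.3]), ([188, 300, 15, 13, 128], [195.0, 306.2])]
[([277, 81, 10, 5, 31], [281.6, 82.6]), ([172, 222, 16, 12, 100], [179.6, 227.6])] [([264, 126, 13, 11, 102], [270.2, 131.0]), ([404, 180, 5, 10, 34], [405.9, 184.6])]
```

View pics/k5.png

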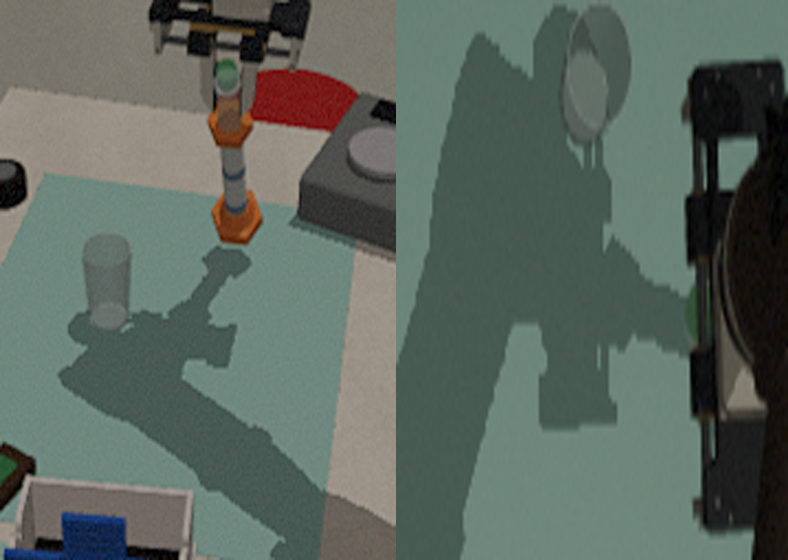

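Tilt is now about 64°. Firming slightly and bringing the foot edge down to the bench to finish the turn there.

>>> play_rows:
  targets:
    - [0.658,0,0,0.5,0]
    - [0.658,0,0,1.2,0]
    - [0.658,0,0,1.9,0]
    - [0.658,0,0,2.4,0]
    - [0.658,0,0,2.7,0]
    - [0.658,0,0,2.7,0]

```text
t: 18.07
eef_pos: [0.4854, -0.367, 0.2081]
tool_rot: [-3.14, -0.001, 1.584]
ft_force: [0.2, -0.1, -1.4]
gripper_width: 0.348
```

```bash
python3 look.py k6
python3 - <<'E'
from h import *
s=camera("side"); e=get_obs()["eef_pos"]; g=e+[0,0,.0175]
print(blobs(mask(s,(3,150,70),(18,255,255)),20)[:3])
for ph in(55,60,65,70,75):
    a=np.radians(ph); d=np.array([0,-np.cos(a),-np.sin(a)]); print(ph,proj(s,g+.046*d).round(1),proj(s,g+.218*d).round(1))
E
```

```text
18.0667 [ 0.4854 -0.367   0.2081] [-3.140e+00 -1.000e-03  1.584e+00] [ 0.2 -0.1 -1.4] [ 0.066 -0.069 -0.045] 0.34799956695125434
[([105, 96, 69, 19, 451], [137.2, 104.8]), ([274, 107, 20, 13, 134], [283.1, 114.0]), ([276, 135, 22, 19, 233], [286.5, 145.2])]
55 [284.  108.7] [288.5 133.9]
60 [283.8 110. ] [287.5 139.2]
65 [283.5 111.1] [286.5 144.2]
70 [283.3 112.2] [285.4 149.1]
75 [283.  113.2] [284.3 153.7]
```

View pics/k6.png

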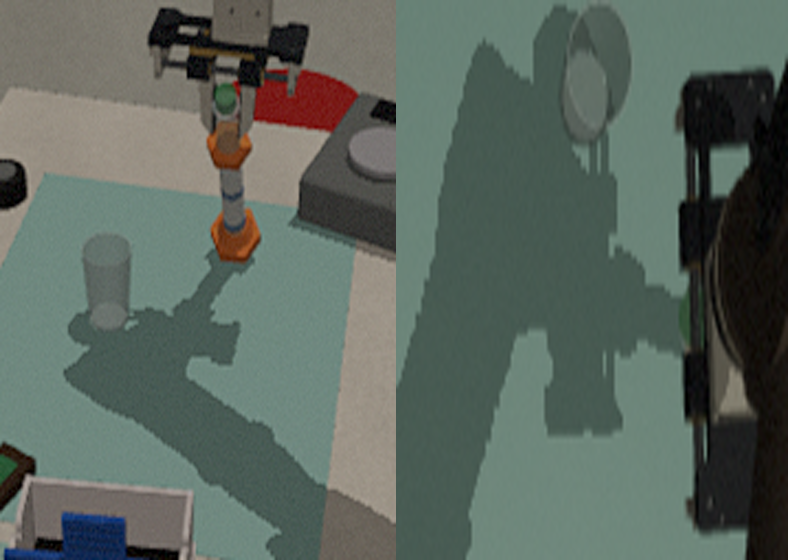

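>>> play_rows:
  targets:
    - [0.658,0,0,0.4,0]
    - [0.658,0,0,0.8,0]
    - [0.658,0,0,1,0]
    - [0.658,0,0,1,0]

```text
t: 18.55
eef_pos: [0.4868, -0.3665, 0.2003]
tool_rot: [3.14, 0.0, 1.585]
ft_force: [-1.8, 2.8, 7.7]
gripper_width: 0.346
```

Run:
```python
from h import *
o=get_obs();print(o["eef_pos"],o["ft_force"],o["torque"])
s=camera("side"); print(blobs(mask(s,(3,150,70),(18,255,255)),20)[:3])
```

```text
[ 0.48678234 -0.36648871  0.20026776] [-1.7948979   2.83077792  7.69330496] [ 0.52520093  0.39758919 -0.07232343]
[([105, 96, 68, 19, 463], [136.9, 105.0]), ([274, 109, 19, 14, 128], [282.8, 116.8]), ([276, 137, 22, 19, 228], [286.3, 147.3])]
```

The foot is firmly on the bench (8 N up). Rolling it upright by moving the neck over the foot.

>>> play_rows:
  targets:
    - [0.658,-0.7,0,-0.1,0]
    - [0.658,-1.4,0,-0.25,0]
    - [0.658,-2.1,0,-0.4,0]
    - [0.658,-2.8,0,-0.55,0]
    - [0.658,-3.4,0,-0.65,0]
    - [0.658,-3.4,0,-0.65,0]

```text
t: 19.1
eef_pos: [0.4874, -0.4024, 0.2076]
tool_rot: [3.139, 0.002, 1.583]
ft_force: [-0.8, 3.5, 10.6]
gripper_width: 0.345
```

```bash
python3 look.py k7
python3 - <<'E'
from h import *
s=camera("side"); e=get_obs()["eef_pos"]; g=e+[0,0,.0175]
print(blobs(mask(s,(3,150,70),(18,255,255)),20)[:3])
for ph in(65,70,75,80):
    a=np.radians(ph); d=np.array([0,-np.cos(a),-np.sin(a)]); print(ph,proj(s,g+.046*d).round(1),proj(s,g+.218*d).round(1))
E
```

```text
19.1 [ 0.4874 -0.4024  0.2076] [3.139e+00 2.000e-03 1.583e+00] [-0.8  3.5 10.6] [0.824 0.204 0.001] 0.3449688507287791
[([105, 96, 68, 19, 472], [136.8, 104.8]), ([275, 102, 20, 14, 134], [284.8, 109.8]), ([276, 138, 22, 17, 230], [286.2, 147.4])]
65 [285.2 106.2] [287.9 139.2]
70 [284.9 107.3] [286.9 144. ]
75 [284.7 108.2] [285.8 148.4]
80 [284.4 109.1] [284.7 152.6]
```

View pics/k7.png

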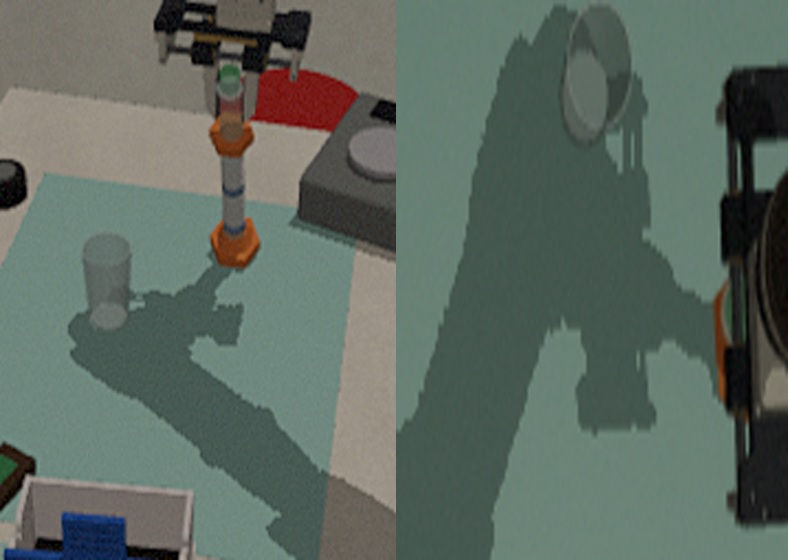

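The foot stayed put at (286,147) and the tilt is now about 72°. Continuing.

>>> play_rows:
  targets:
    - [0.658,-0.7,0,-0.15,0]
    - [0.658,-1.4,0,-0.3,0]
    - [0.658,-2.1,0,-0.4,0]
    - [0.658,-2.8,0,-0.5,0]
    - [0.658,-3.5,0,-0.55,0]
    - [0.658,-3.5,0,-0.55,0]

```text
t: 19.75
eef_pos: [0.4863, -0.4384, 0.2109]
tool_rot: [-3.142, 0.001, 1.582]
ft_force: [0.2, 0.2, 1.4]
gripper_width: 0.343
```

```bash
python3 look.py k8
python3 - <<'E'
from h import *
s=camera("side"); e=get_obs()["eef_pos"]; g=e+[0,0,.0175]
print(blobs(mask(s,(3,150,70),(18,255,255)),20)[:3])
for ph in(75,80,85,90):
    a=np.radians(ph); d=np.array([0,-np.cos(a),-np.sin(a)]); print(ph,proj(s,g+.046*d).round(1),proj(s,g+.218*d).round(1))
E
```

```text
19.75 [ 0.4863 -0.4384  0.2109] [-3.142e+00  1.000e-03  1.582e+00] [0.2 0.2 1.4] [ 0.322 -0.276 -0.009] 0.34322452161743894
[([105, 96, 62, 19, 391], [133.9, 104.9]), ([278, 96, 20, 14, 137], [286.9, 103.9]), ([163, 103, 10, 8, 36], [167.6, 106.1])]
75 [287.2 101.7] [288.1 141.9]
80 [286.9 102.6] [287. 146.]
85 [286.7 103.4] [285.9 149.7]
90 [286.4 104.1] [284.9 153.1]
```

View pics/k8.png

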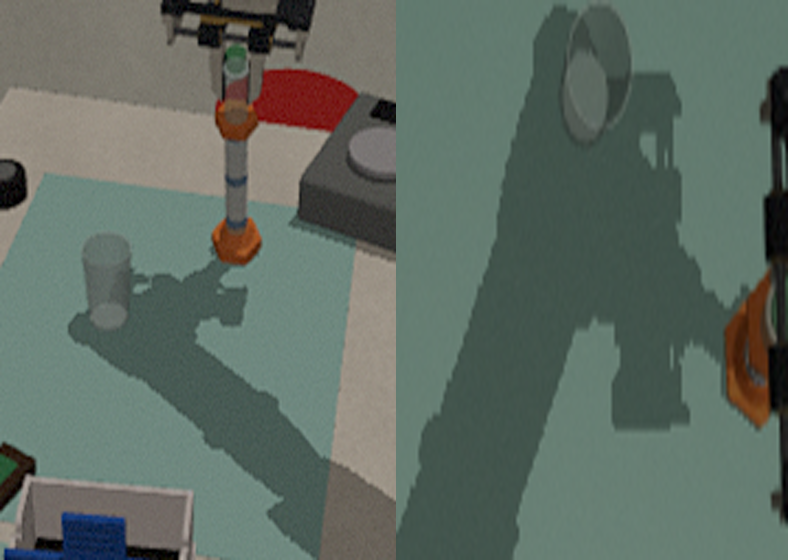

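About 80° now. Last part, then settle flat.

>>> play_rows:
  targets:
    - [0.658,-0.7,0,0.05,0]
    - [0.658,-1.4,0,0.1,0]
    - [0.658,-2.1,0,0.15,0]
    - [0.658,-2.8,0,0.25,0]
    - [0.658,-3.5,0,0.35,0]
    - [0.658,-3.8,0,0.4,0]
    - [0.658,-3.8,0,0.4,0]

```text
t: 20.48
eef_pos: [0.4875, -0.4765, 0.2088]
tool_rot: [3.14, 0.003, 1.583]
ft_force: [-1.5, -1.1, 10.3]
gripper_width: 0.344
```

```bash
python3 look.py k9
python3 - <<'E'
from h import *
s=camera("side"); e=get_obs()["eef_pos"]; g=e+[0,0,.0175]
print(blobs(mask(s,(3,150,70),(18,255,255)),20)[:5])
for ph in(80,85,90,95):
    a=np.radians(ph); d=np.array([0,-np.cos(a),-np.sin(a)]); print(ph,proj(s,g+.046*d).round(1),proj(s,g+.218*d).round(1))
E
```

```text
20.4833 [ 0.4875 -0.4765  0.2088] [3.140e+00 3.000e-03 1.583e+00] [-1.5 -1.1 10.3] [0.18  0.232 0.063] 0.34424698335705056
[([279, 93, 20, 12, 135], [288.3, 99.3]), ([105, 96, 68, 19, 434], [136.6, 104.6]), ([277, 140, 21, 14, 218], [286.9, 147.1]), ([187, 300, 17, 12, 129], [195.2, 306.0])]
80 [288.9  97.2] [288.8 140.2]
85 [288.6  98. ] [287.8 143.8]
90 [288.4  98.6] [286.7 147.1]
95 [288.2  99.2] [285.7 150. ]
```

View pics/k9.png

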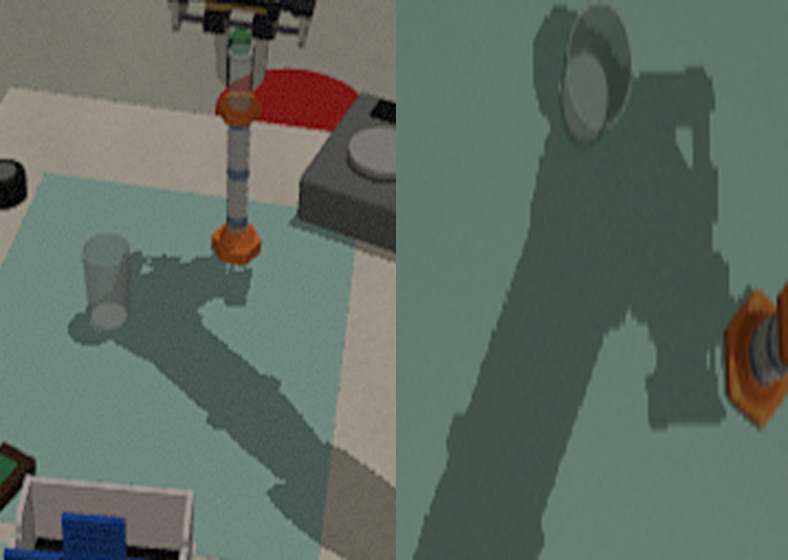

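It stands at about 89° with the foot flat on the bench. Relieving the pressure, opening a little so it settles square, then gripping firmly.

>>> play_rows:
  targets:
    - [0.658,0,0,-0.15,0]
    - [0.658,0,0,-0.15,0]
    - [0.64,0,0,-0.15,0]
    - [0.62,0,0,-0.15,0]
    - [0.6,0,0,-0.15,0]
    - [0.6,0,0,-0.15,0]
    - [0.6,0,0,-0.15,0]
    - [0.6,0,0,-0.15,0]
    - [0.6,0,0,-0.15,0]

```text
t: 21.38
eef_pos: [0.4873, -0.4742, 0.2087]
tool_rot: [-3.142, -0.0, 1.584]
ft_force: [0.4, -0.0, 0.0]
gripper_width: 0.403
```

```bash
python3 look.py k10
python3 - <<'E'
from h import *
s=camera("side"); w=camera("wrist"); e=get_obs()["eef_pos"]; g=e+[0,0,.0175]
cv2.imwrite("pics/wk10.png",w["color"][:,:,::-1])
print(blobs(mask(s,(3,150,70),(18,255,255)),20)[:5])
for ph in(80,85,90,95):
    a=np.radians(ph); d=np.array([0,-np.cos(a),-np.sin(a)]); print(ph,proj(s,g+.046*d).round(1),proj(s,g+.218*d).round(1))
E
```

```text
21.3833 [ 0.4873 -0.4742  0.2087] [-3.142 -0.     1.584] [ 0.4 -0.   0. ] [-0.082 -0.08   0.001] 0.40338984928718824
[([279, 92, 21, 13, 137], [288.9, 98.9]), ([105, 96, 69, 19, 437], [137.3, 105.0]), ([277, 140, 22, 14, 216], [287.0, 147.3]), ([187, 300, 16, 12, 124], [194.9, 305.8])]
80 [288.9  97.5] [288.8 140.5]
85 [288.7  98.3] [287.8 144.1]
90 [288.4  98.9] [286.7 147.4]
95 [288.2  99.5] [285.7 150.3]
```

View pics/k10.png

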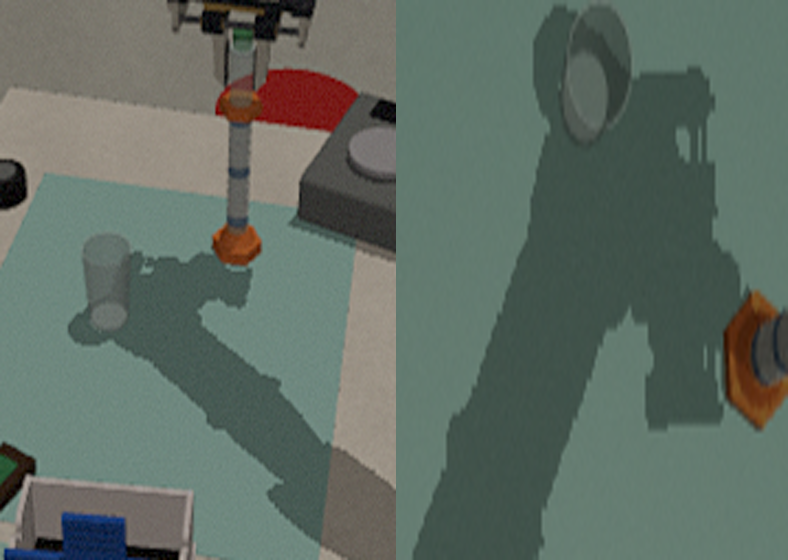

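View pics/wk10.png

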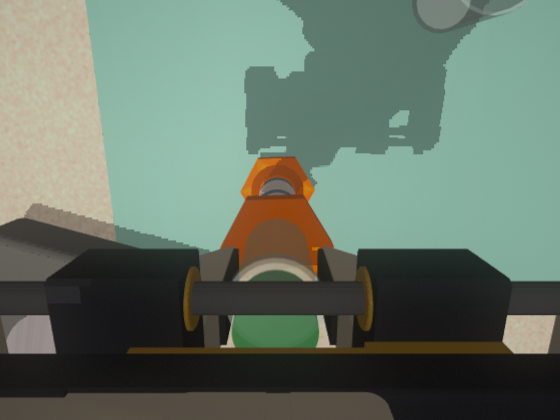

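It stands free and square in the slightly opened jaws, stopper centred between the pads. Gripping fully.

>>> play_rows:
  targets:
    - [1,0,0,0,0]
    - [1,0,0,0,0]
    - [1,0,0,0,0]
    - [1,0,0,0,0]
    - [1,0,0,0,0]
    - [1,0,0,-0.3,0]
    - [1,0,0,-1,0]
    - [1,0,0,-2,0]
    - [1,0,0,-2,0]

```text
t: 22.33
eef_pos: [0.4883, -0.4748, 0.2314]
tool_rot: [3.139, 0.002, 1.584]
ft_force: [1.1, 0.1, -0.8]
gripper_width: 0.343
```

```bash
python3 look.py k11
```

```text
22.3333 [ 0.4883 -0.4748  0.2314] [3.139e+00 2.000e-03 1.584e+00] [ 1.1  0.1 -0.8] [-0.03  -0.193  0.033] 0.34272669921941945
```

View pics/k11.png

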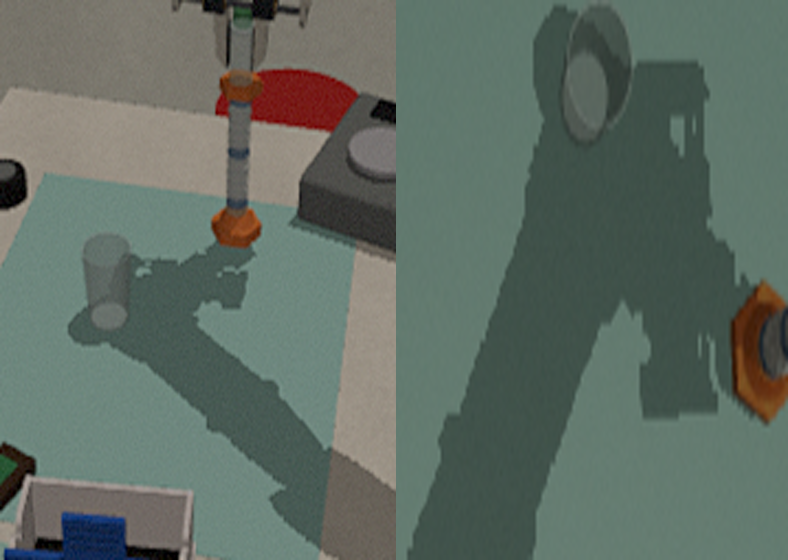

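Lifted clean. Raising it and carrying it towards the bay.

>>> play_rows:
  targets:
    - [1,0,0,-1,0]
    - [1,0,0,-2.5,0]
    - [1,0.5,0,-4.5,0]
    - [1,1.5,0,-6.5,0]
    - [1,3,0,-8.3,0]
    - [1,5,0.3,-9.6,-1]
    - [1,7.5,0.6,-9.6,-2]
    - [1,10,0.9,-9.6,-3]
    - [1,13,1.1,-9.6,-4]
    - [1,16,1.3,-9.6,-5.8]

```text
t: 23.27
eef_pos: [0.4981, -0.3118, 0.3249]
tool_rot: [-3.141, -0.0, 1.687]
ft_force: [1.1, 0.2, -1.6]
gripper_width: 0.342
```

>>> play_rows:
  targets:
    - [1,3.3,0,0,0]
    - [1,6.6,0,0,0]
    - [1,9.9,0,0,0]
    - [1,13.2,0,0,0]
    - [1,16.5,0,0,0]
    - [1,19.5,0,0,0]
    - [1,22,0,0,0]
    - [1,23.5,0,0,0]
    - [1,24,0,0,0]
    - [1,24,0,0,0]

```text
t: 24.1
eef_pos: [0.4704, -0.0739, 0.3251]
tool_rot: [3.141, 0.0, 1.689]
ft_force: [0.3, -1.0, -2.7]
gripper_width: 0.338
```

Run:
```python
from h import *
o=get_obs();print(o["t"],o["eef_pos"].round(4),o["tool_rot"].round(3),o["ft_force"].round(1),o["torque"].round(3),o["gripper_width"],o["joints"].round(2))
c=camera("top"); cv2.imwrite("pics/t12.png",c["color"][:,:,::-1])
c=camera("side"); cv2.imwrite("pics/s12.png",c["color"][:,:,::-1])
```

```text
24.1 [ 0.4704 -0.0739  0.3251] [3.141 0.    1.689] [ 0.3 -1.  -2.7] [-0.022 -0.148 -0.037] 0.3381138334742463 [ 0.58  0.18 -0.63  1.72  0.11  1.28  0.05]
```

View pics/t12.png

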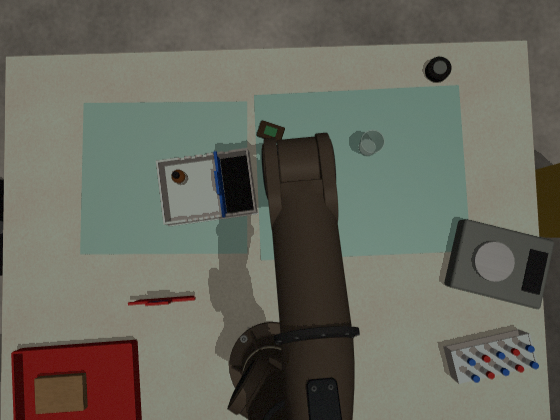

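View pics/s12.png

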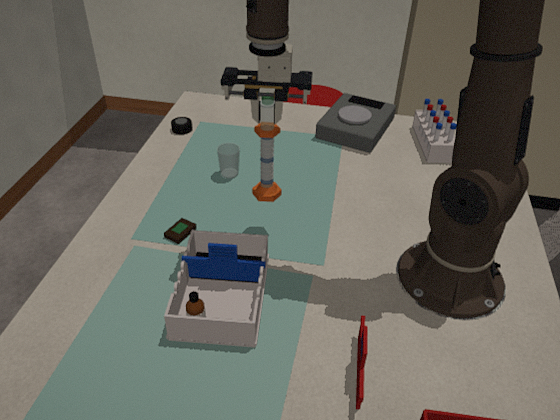

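Held vertical, foot about 116 mm up. Moving over the bay centre, which the divider grasp puts at about (0.5245, 0.087).

>>> play_rows:
  targets:
    - [1,1.2,0.6,0,0]
    - [1,3.5,1.7,0,0]
    - [1,6,2.9,0,0]
    - [1,8.6,4.1,0,0]
    - [1,11.2,5.3,0,0]
    - [1,13.4,6.4,0,0]
    - [1,14.8,7.1,0,0]
    - [1,15.3,7.3,0,0]
    - [1,15.3,7.3,0,0]
    - [1,15.3,7.3,0,0]

```text
t: 25.03
eef_pos: [0.5259, 0.083, 0.3243]
tool_rot: [-3.141, 0.001, 1.684]
ft_force: [-1.2, -0.1, -2.1]
gripper_width: 0.341
```

Run:
```python
from h import *
o=get_obs();print(o["t"],o["eef_pos"].round(4),o["tool_rot"].round(3),o["ft_force"].round(1),o["gripper_width"])
w=camera("wrist"); cv2.imwrite("pics/w13.png",w["color"][:,:,::-1])
c=camera("side"); cv2.imwrite("pics/s13.png",cv2.resize(c["color"][100:320,130:310,::-1],None,fx=3.3,fy=2.7,interpolation=cv2.INTER_CUBIC))
```

```text
25.0333 [0.5259 0.083  0.3243] [-3.141e+00  1.000e-03  1.684e+00] [-1.2 -0.1 -2.1] 0.3411351279843766
```

View pics/w13.png

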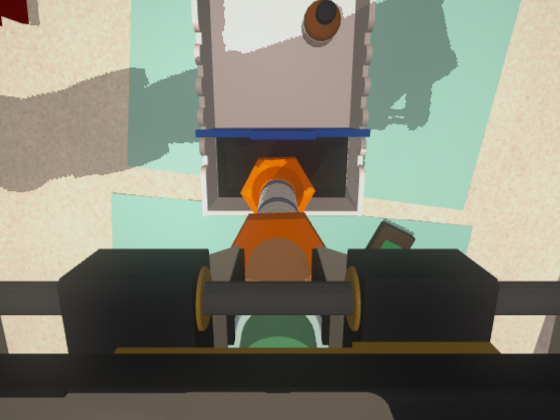

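View pics/s13.png

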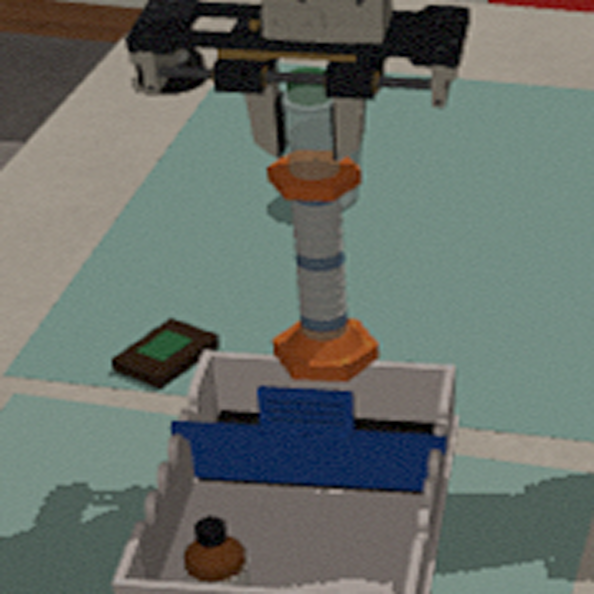

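Run:
```python
from h import *
o=get_obs(); e=o["eef_pos"]; print(e)
w=camera("wrist"); cv2.imwrite("pics/w14.png",cv2.resize(w["color"][110:230,180:390,::-1],None,fx=3.8,fy=4.5,interpolation=cv2.INTER_CUBIC))
a=np.radians(96.6); ax=np.array([np.cos(a),np.sin(a)])
D=ray(w,(283,132.5),.08)[:2]; L=[ray(w,p,.08)[:2] for p in((205,214),(362,213),(203,140),(366,140))]
print("div",D,(D-e[:2])@ax,"wall outer",[((p-e[:2])@ax).round(4) for p in L])
print("sides", [p.round(4) for p in L])
print("foot pred",proj(w,e+[0,0,.0175-.226]),proj(w,e+[0,0,.0175-.210]))
c=camera("top")
```

```text
[0.5257696  0.08266936 0.32450604]
div [0.52516946 0.13304283] 0.050108610207842214 wall outer [np.float64(-0.0418), np.float64(-0.0409), np.float64(0.0422), np.float64(0.0419)]
sides [array([0.4464, 0.0314]), array([0.6263, 0.0532]), array([0.4391, 0.1151]), array([0.6164, 0.1354])]
foot pred [278.29345011 183.98686361] [278.29259684 186.99167558]
```

View pics/w14.png

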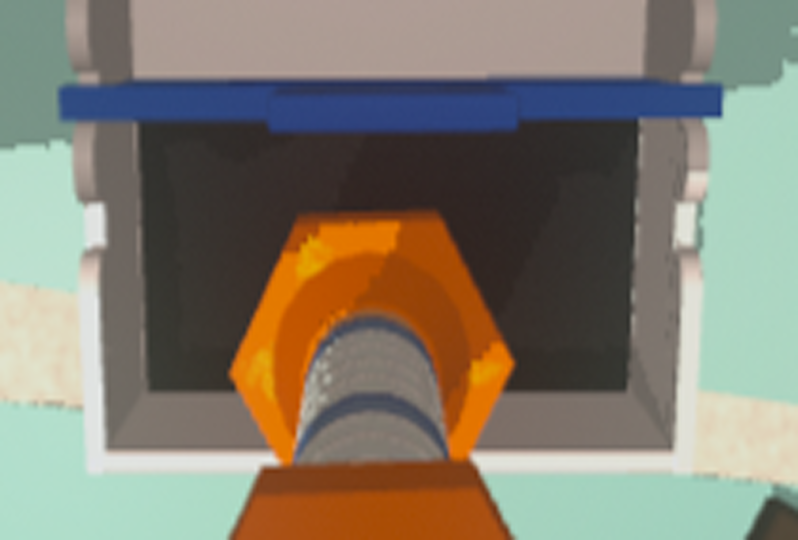

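The wrist view gives the divider plane at +50 mm and the wall's outer edge at −41.5 mm, so the bay centre is 5 mm further on, agreeing with the grasp-based figure. Correcting and lowering into the bay.

>>> play_rows:
  targets:
    - [1,0.3,0.2,0,0]
    - [1,0.5,0.4,0.5,0]
    - [1,0.5,0.4,1.5,0]
    - [1,0.5,0.4,3,0]
    - [1,0.5,0.4,4.5,0]
    - [1,0.5,0.4,6,0]
    - [1,0.5,0.4,7.3,0]
    - [1,0.5,0.4,8.3,0]
    - [1,0.5,0.4,8.8,0]
    - [1,0.5,0.4,8.8,0]

```text
t: 26.07
eef_pos: [0.5285, 0.0899, 0.2353]
tool_rot: [-3.139, 0.0, 1.686]
ft_force: [-1.2, 0.1, -1.3]
gripper_width: 0.34
```

Run:
```python
from h import *
o=get_obs();print(o["t"],o["eef_pos"].round(4),o["ft_force"].round(1),o["torque"].round(2))
w=camera("wrist"); cv2.imwrite("pics/w15.png",w["color"][:,:,::-1])
```

```text
26.0667 [0.5285 0.0899 0.2353] [-1.2  0.1 -1.3] [ 0.03 -0.11 -0.07]
```

View pics/w15.png

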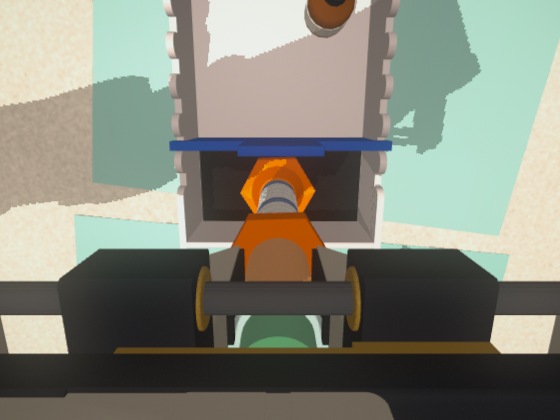

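The foot is between wall and divider. Creeping down.

>>> play_rows:
  targets:
    - [1,-0.1,0,0.15,0]
    - [1,-0.1,0,0.3,0]
    - [1,-0.1,0,0.45,0]
    - [1,-0.1,0,0.6,0]
    - [1,-0.1,0,0.7,0]
    - [1,-0.1,0,0.7,0]

```text
t: 26.62
eef_pos: [0.5292, 0.0891, 0.2296]
tool_rot: [-3.141, 0.0, 1.685]
ft_force: [-0.1, 0.5, -2.7]
gripper_width: 0.342
```

>>> play_rows:
  targets:
    - [1,0,0,0.05,0]
    - [1,0,0,0.1,0]
    - [1,0,0,0.1,0]

```text
t: 26.87
eef_pos: [0.5292, 0.0891, 0.2287]
tool_rot: [-3.142, 0.0, 1.685]
ft_force: [0.8, -0.3, -1.6]
gripper_width: 0.342
```

>>> play_rows:
  targets:
    - [1,0,0,0.05,0]
    - [1,0,0,0.1,0]
    - [1,0,0,0.1,0]

```text
t: 27.12
eef_pos: [0.5292, 0.0891, 0.2276]
tool_rot: [-3.141, 0.0, 1.685]
ft_force: [-0.7, -0.4, -2.6]
gripper_width: 0.344
```

>>> play_rows:
  targets:
    - [1,0,0,0.05,0]
    - [1,0,0,0.1,0]
    - [1,0,0,0.1,0]

```text
t: 27.37
eef_pos: [0.5292, 0.0891, 0.2266]
tool_rot: [-3.141, 0.0, 1.685]
ft_force: [-0.1, 0.3, -1.2]
gripper_width: 0.342
```

>>> play_rows:
  targets:
    - [1,0,0,0.05,0]
    - [1,0,0,0.1,0]
    - [1,0,0,0.1,0]

```text
t: 27.62
eef_pos: [0.5292, 0.0891, 0.2256]
tool_rot: [-3.141, 0.0, 1.685]
ft_force: [0.4, -1.0, -1.8]
gripper_width: 0.341
```

>>> play_rows:
  targets:
    - [1,0,0,0.05,0]
    - [1,0,0,0.1,0]
    - [1,0,0,0.1,0]

```text
t: 27.87
eef_pos: [0.5292, 0.0891, 0.2246]
tool_rot: [-3.141, 0.0, 1.685]
ft_force: [0.7, -0.3, -2.5]
gripper_width: 0.341
```

>>> play_rows:
  targets:
    - [1,0,0,0.05,0]
    - [1,0,0,0.1,0]
    - [1,0,0,0.1,0]

```text
t: 28.12
eef_pos: [0.5292, 0.0892, 0.2237]
tool_rot: [-3.142, 0.0, 1.685]
ft_force: [0.9, -0.1, -1.5]
gripper_width: 0.347
```

>>> play_rows:
  targets:
    - [1,0,0,0.05,0]
    - [1,0,0,0.1,0]
    - [1,0,0,0.1,0]

```text
t: 28.37
eef_pos: [0.5296, 0.0896, 0.2235]
tool_rot: [3.14, -0.0, 1.686]
ft_force: [-1.2, 0.2, 4.5]
gripper_width: 0.347
```

>>> play_rows:
  targets:
    - [1,0,0,0.05,0]
    - [1,0,0,0.1,0]
    - [1,0,0,0.1,0]

```text
t: 28.62
eef_pos: [0.5299, 0.0901, 0.2234]
tool_rot: [3.139, -0.0, 1.686]
ft_force: [-3.3, 0.8, 13.1]
gripper_width: 0.344
```

Contact, at about 223.6 mm TCP height. Easing off the last 1.3 mm of command, so the foot just rests, before letting go.

>>> play_rows:
  targets:
    - [1,0,0,-0.07,0]
    - [1,0,0,-0.13,0]
    - [1,0,0,-0.13,0]
    - [1,0,0,-0.13,0]

```text
t: 28.95
eef_pos: [0.5295, 0.0894, 0.2235]
tool_rot: [3.141, -0.0, 1.685]
ft_force: [-1.2, 0.5, 5.7]
gripper_width: 0.343
```

Run:
```python
from h import *
o=get_obs();print(o["t"],o["eef_pos"].round(4),o["ft_force"].round(1),o["torque"].round(2))
c=camera("side"); cv2.imwrite("pics/s16.png",cv2.resize(c["color"][100:320,130:310,::-1],None,fx=3.3,fy=2.7,interpolation=cv2.INTER_CUBIC))
w=camera("wrist"); cv2.imwrite("pics/w16.png",w["color"][:,:,::-1])
```

```text
28.95 [0.5295 0.0894 0.2235] [-1.2  0.5  5.7] [-0.08  0.38 -0.04]
```

View pics/s16.png

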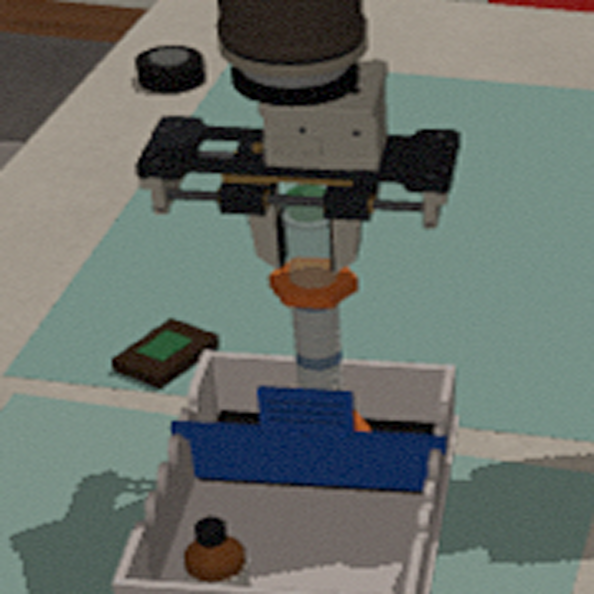

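View pics/w16.png

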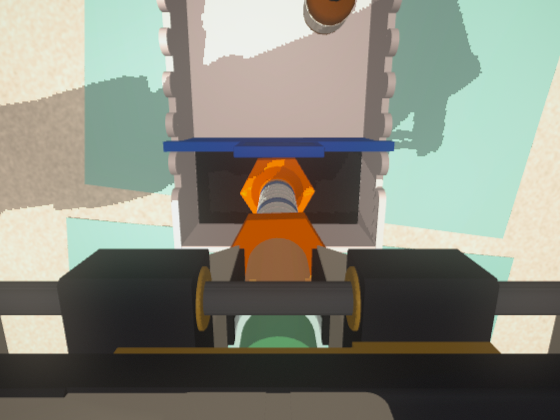

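The foot sits within the bay, upright, with 6 N. Easing a touch more, then opening.

>>> play_rows:
  targets:
    - [1,0,0,-0.04,0]
    - [1,0,0,-0.05,0]
    - [1,0,0,-0.05,0]

```text
t: 29.3
eef_pos: [0.5294, 0.0892, 0.2236]
tool_rot: [3.141, -0.0, 1.685]
ft_force: [-0.9, -0.2, 2.7]
gripper_width: 0.345
```

>>> play_rows:
  targets:
    - [0.66,0,0,0,0]
    - [0.65,0,0,0,0]
    - [0.62,0,0,0,0]
    - [0.58,0,0,0,0]
    - [0.5,0,0,0,0]
    - [0.3,0,0,0,0]
    - [0,0,0,0,0]
    - [0,0,0,0,0]
    - [0,0,0,0,0]
    - [0,0,0,0,0]

```text
t: 30.13
eef_pos: [0.5292, 0.0891, 0.2235]
tool_rot: [-3.142, 0.0, 1.685]
ft_force: [0.0, -0.1, -0.0]
gripper_width: 0.806
```

Run:
```python
from h import *
o=get_obs();print(o["t"],o["eef_pos"].round(4),o["ft_force"].round(1),o["gripper_width"])
c=camera("side"); cv2.imwrite("pics/s17.png",cv2.resize(c["color"][100:320,130:310,::-1],None,fx=3.3,fy=2.7,interpolation=cv2.INTER_CUBIC))
w=camera("wrist"); cv2.imwrite("pics/w17.png",w["color"][:,:,::-1])
```

```text
30.1333 [0.5292 0.0891 0.2235] [ 0.  -0.1 -0. ] 0.8056948257343918
```

View pics/s17.png

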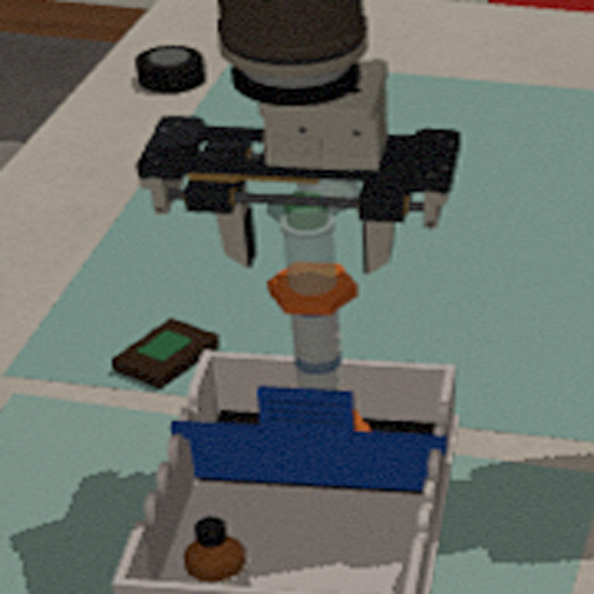

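View pics/w17.png

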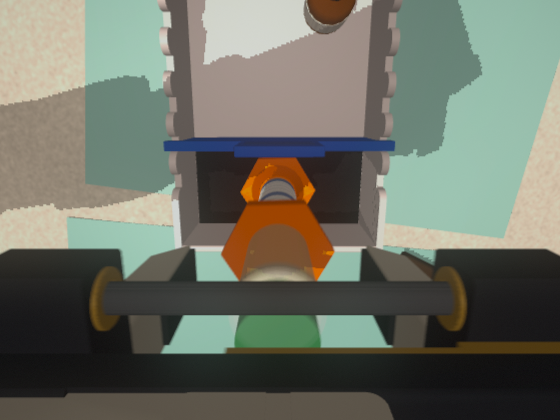

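It let go without falling; the collar shifted slightly as it settled. Raising the gripper straight up, then checking verticality.

>>> play_rows:
  targets:
    - [0,0,0,0,0]
    - [0,0,0,-0.5,0]
    - [0,0,0,-1.5,0]
    - [0,0,0,-3,0]
    - [0,0,0,-5,0]
    - [0,0,0,-7,0]
    - [0,0,0,-9,0]
    - [0,0,0,-11,0]
    - [0,0,0,-12,0]

```text
t: 30.98
eef_pos: [0.5299, 0.0897, 0.347]
tool_rot: [3.138, -0.0, 1.686]
ft_force: [0.6, -0.6, 1.0]
gripper_width: 0.999
```

>>> play_rows:
  targets:
    - [0,-3,0,0,0]
    - [0,-6,0,0,0]
    - [0,-9,0,0,0]
    - [0,-12,0,0,0]
    - [0,-15,0,0,0]
    - [0,-18,0,0,0]
    - [0,-21,0,0,0]
    - [0,-24,0,0,0]
    - [0,-27,0,0,0]
    - [0,-30,0,0,0]

```text
t: 31.82
eef_pos: [0.5634, -0.2104, 0.3438]
tool_rot: [3.141, 0.0, 1.685]
ft_force: [0.9, 0.3, 0.8]
gripper_width: 0.998
```

Run:
```python
from h import *
o=get_obs();print(o["t"],o["eef_pos"].round(4),o["ft_force"].round(1),o["gripper_width"])
s=camera("side"); cv2.imwrite("pics/s18.png",cv2.resize(s["color"][100:320,130:310,::-1],None,fx=3.3,fy=2.7,interpolation=cv2.INTER_CUBIC))
c=camera("top"); cv2.imwrite("pics/t18.png",c["color"][:,:,::-1]); cv2.imwrite("pics/tz18.png",cv2.resize(c["color"][135:240,150:265,::-1],None,fx=6,fy=5.5,interpolation=cv2.INTER_CUBIC))
B=np.array([.529,.089,0])
for z in (.015+.268,.015+.182,.015+.016): print(z,proj(s,B+[0,0,z]),proj(c,B+[0,0,z]), "zoomS",(proj(s,B+[0,0,z])-[130,100])*[3.3,2.7],"zoomT",(proj(c,B+[0,0,z])-[150,135])*[6,5.5])
```

```text
31.8167 [ 0.5634 -0.2104  0.3438] [0.9 0.3 0.8] 0.9980601721032959
0.28300000000000003 [222.05995049 174.37031801] [224.64992786 170.70043527] zoomS [303.79783662 200.79985864] zoomT [447.89956716 196.35239397]
0.197 [224.04940067 206.67365455] [229.02019615 175.47562139] zoomS [310.36302222 288.01886729] zoomT [474.1211769  222.61591764]
0.031 [227.38805021 260.88437092] [235.90140753 182.99439664] zoomS [321.38056568 434.38780148] zoomT [515.40844517 263.96918154]
```

View pics/s18.png

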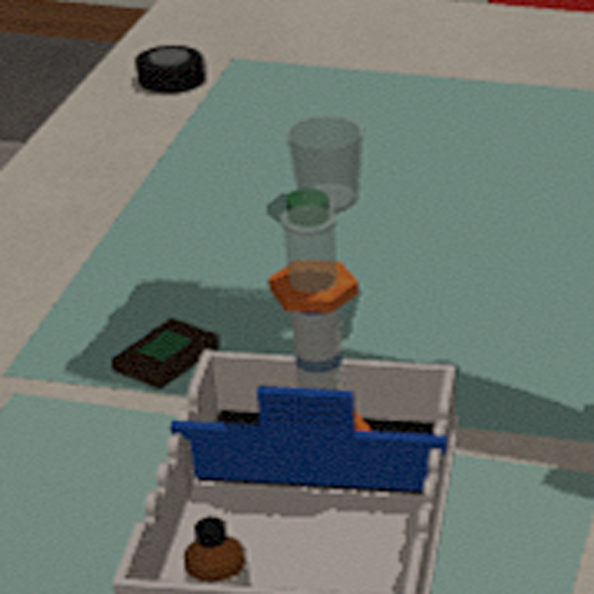

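View pics/tz18.png

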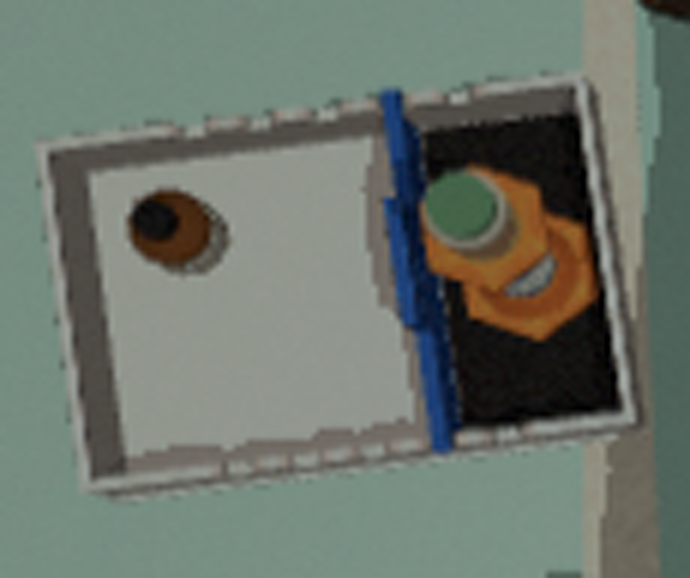

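View pics/t18.png

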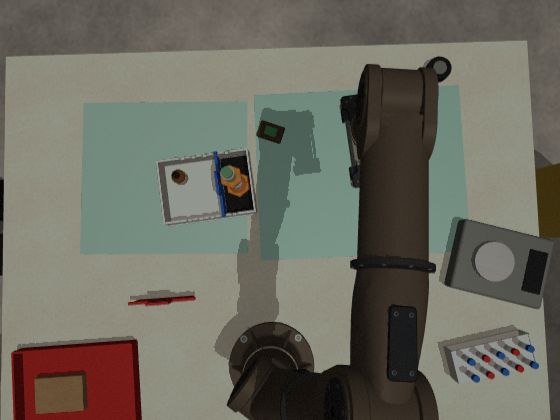

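Final checks agree. In the top view the stopper, collar and foot offsets differ by less than 0.5 px, which makes it vertical to well under 1°. The foot lies inside the bay, the divider is in the second notches, and the bystanders look unchanged. Handing in.

Run:
```python
from h import *
from rig import sign_off
c=camera("top"); print(blobs(mask(c,(55,70,20),(85,255,160)),20)[:4], get_obs()["t"])
print(sign_off())
```

```text
[([264, 126, 13, 11, 101], [270.1, 131.0]), ([222, 167, 11, 11, 91], [226.8, 171.7])] 31.9667
the job is handed in; nothing more can be done
None
```

The job is handed in at about 32 s: the blue divider is home in the second pair of notches and the cylinder stands upright on its own in the end bay.

**Divider:** I lifted it out, moved it 32 mm and pressed it home. The press gave 16 N for 0.2 mm of travel, and the pictures show both ears down in the notches.

**Raising the cylinder:** It did not pivot under a full grip, so I eased the closure and used short upward bobs to tilt it. I then rolled it upright on the bench with the foot edge on the bench surface, at up to about 10 N. There I let it settle and gripped it again firmly.

**Placing it:** I felt the mat at about 9 mm above the bay floor, the TCP being at 223.6 mm. The last step before I noticed pressed to about 13 N; I eased back to about 3 N before opening. The cylinder shifted by a few millimetres as it was released.

**Last checks:**
- **Upright:** It looks vertical to within about 1° in the top and side views.
- **Position in the bay:** The top view puts the foot about 5 mm nearer the end wall than the arm's reading. It is inside the bay, but with little clearance there.
- **Bystanders:** The dropper and sample look unmoved. The beaker was behind the arm in the last top view, but stands upright in the side view.
- **Robot:** It is clear of everything.

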